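Glaze a gingerbread house and bar it in to set

ROBOT

A 7-joint arm with a two-finger parallel gripper is mounted at the origin on the work surface. World frame = base frame: x ahead of the robot, y to its left, z up, the work surface at z = 0. Lengths are in m, angles in rad, forces in N, time in s.
With the tool pointing down it reaches from about 0.425 to 0.95 m from the base axis. Payload 16.7 kg.
Tool frame: the origin (TCP) lies at the very end of the fingers, on their centre line; the grasp point (between the pads) lies 19 mm behind it; z points along the fingers, y is the line along which they close (so a half turn about z gives the same grasp; the last joint's range is limited). The gripper opens to 94 mm and grips with 3 to 60 N. Pads are 16 mm wide; open, the fingers measure 119 mm over their backs; the gripper's body (75 mm by 177 mm) begins 78 mm behind the grasp point.
Start: joints at [-1.262, 0.426, 0.074, 1.606, -0.034, 1.111, -0.067], TCP at [0.299, 0.605, 0.205] pointing down, gripper open.
Joint ranges: [-2.85, 2.85], [-0.5, 2.14], [-1.23, 1.37], [0.21, 2.46], [-1.02, 4.16], [0.16, 2.05], [-2.73, 2.73]. Speed limits (rad/s): [1.89, 1.89, 2.39, 2.39, 3.01, 3.01, 3.01].

INTERFACE

Orientations are given as [roll, pitch, yaw] about the fixed x, y, z axes, in that order (R = Rz(yaw) Ry(pitch) Rx(roll)).
In Python, from bench import env gives the robot as it stands.
- The arm moves only by the shell command python3 -m crank 'ROWS' [FORCE]. ROWS is JSON, a list of rows, each an object of numbers: "dx", "dy", "dz": the shift along the tool's x, y, z in units of 25 mm (1.0 is 25 mm); "rx", "ry", "rz": the turn, a rotation vector about the tool's x, y, z in units of 0.08 rad (1.0 is 0.08 rad); "fingers": the closure, from -1 (fully open) to 1 (shut). A call has 1 to 12 rows; each row shifts and turns the commanded pose from where the row before left it, along the tool's axes as they then stand; what a row does not reach is not made up. A row lasts 1/8 s, in which the tool goes at most 62.5 mm and 10.7 degrees, less where a joint would pass 70% of its speed; a pose out of reach is approached as far as the arm can. A call with a number of a shift or a turn outside -1 to 1 is refused whole. A call with a gripper value outside its range is refused whole. The fingers move at their own pace and stop on an object; FORCE is the grip in N (left out, the last holds). Time passes only in rows, so rows that do not move let the fingers close. It gives the time, the measured TCP pose, the force, the opening and the grip force at its end, in the units of the state.
- env.state(): the state, without advancing time (a new reading comes with each control period).
- env.grab_frame(name): name is "scene" or "top" or "wrist"; returns the picture (400x640x3 uint8, red, green, blue); there is no depth.
- env.camera_info(name): a dict with "fx", "fy", "cx", "cy" (pixels), "dist_coeffs" ([k1, k2, p1, p2, k3] as OpenCV has them; the pictures are not rectified), "rvec" (rotation vector, rad) and "tvec" (3), from world to camera coordinates, as OpenCV has them. Camera axes: x right, y down, z forward; pixel columns grow to the right and rows downward; lengths in m; the calibration is good to about 2 mm. A picture is of the moment at which its call begins: read the wrist's pose just before it. camera_info takes no time and is no camera call; for the wrist camera it gives the pose at the moment of the call.
- env.job_done(): hands the job in; it is judged then, once.
Trained networks look in the newest picture that a camera, given by its name, has taken for a name from the list of things; names that differ only in an ending like _2 or _b are one class to them, and where a whole thing is asked for, a point or a joint stands for the part that bears it (a point fixed in the world has none). Each returns a list of dicts, best first, with "conf" (0 to 1); they miss things now and then, are a little off and sometimes report something else, mostly with a low value. They report only what shows in the picture. A call takes as long as a camera call. They do not tell look-alikes from the thing itself.
- env.find_in(label, camera): "location" ([x, y, z] in m, in the coordinates of the camera as it stood for that picture, good to about 4 mm: the middle of the surface that is visible of it).
- env.tip_of(label, camera): "location" ([x, y, z] in m, in the coordinates of the camera as it stood for that picture, good to about 4 mm: a listed point, or the origin of a listed thing).
The state is a dict: "time": time; "qpos": joint angles; "dq": joint speeds; "joint_efforts": joint torques, N m; "eef_pos": TCP position; "ee_rot": TCP orientation; "contact_force": force on the tool from outside, world axes, zero at the start; "wrist_torque": the same for the moment, N m; "opening": opening from 0.0 (shut) to 1.0 (fully open); "grasp_force": force on a finger pad.
Only numpy, scipy, OpenCV 4.12 (cv2) and the standard library are available. Lean on these libraries where they do the work, as an engineer would, in place of code of your own. Each camera call takes 0.05 s, during which the arm holds its last target. There are 200 camera calls.

TASK

Slide the gingerbread house on its carrier board along the wooden track until it stands squarely in front of the spray can, then press the can's white cap all the way down and let it spring back up. Then slide the house on along the track until it is fully home against the end stop, between the two notched posts, and lay the loose steel bar across both posts, flat in their notches over the roof, grip upwards. Keep the house upright on the track, press the cap only while the house is in front of the can, and leave the mug and the other small house where they are.

Things in the scene. Friction and masses are not known exactly. Their poses are not given: they have to be found in the camera images.
- track: Fixed plywood track along its own y. Origin: on the counter, mid channel. Base 150 (x) mm, y -255 to +205. Channel floor z 10; guide rails with inner faces at x +-52, 8 wide, tops z 22. End stop: face at y +190.5, 120 wide, top z 45. Two wooden posts at x +-76 (24 thick in x), y 130, notched on top (see bar_seat). The can stands on the +x side, the robot on the -x side.
- bay (a point): Point on the channel floor between the two posts, in the track's axes (track x 0, y 130, z 10 mm): where the house's origin lies when it is home against the end stop (to 0.5 mm).
- bar_seat (a point): Point midway between the notch floors of the two posts, 122 mm above the counter, in the track's axes. The notches run along track x, 42 mm wide at the floor, flaring to 60 mm at the cheeks' tops, 146 mm above the counter. The bar's origin belongs here, bar x along track x (either way round).
- house: Gingerbread house, loose, about 0.35 kg, fixed on a plywood carrier board 100 (x) by 120 (y) by 16 mm high. Origin: centre of the board's underside; axes start along the track's. Walls 70 (x) by 90 (y); roof 84 by 102, ridge along y, 103 mm above the origin. The board's ends, y +-60, stick out beyond the roof and can be pushed.
- can: Small aluminium spray can, 52 mm in diameter, fixed upright in a plywood foot beside the track, 125 mm to +x of its centre line. Origin: on the counter under the can's axis; axes along the track's. Its nozzle points along -x, across the track: the house is in front of it when the house's origin has the same y in these axes.
- cap_top (a point): Centre of the top of the can's white nozzle cap, 38 mm in diameter, 150 mm above the counter when up.
- cap (a joint): Travel of the sprung cap: 0 m up, 0.008 m fully down. It moves straight down; starts at 4 N, fully down at about 8.5 N; springs back.
- bar: Loose steel retaining bar 200 (x) by 30 (y) by 14 mm high, with a wooden grip on top at its middle, 60 (x) by 24 (y) mm, from 14 to 50 mm above the bar's underside. Origin: centre of the underside. About 0.3 kg. Lies on the counter, left of the track, grip upwards.
- mug: White mug 80 mm wide, 90 mm high, bystander. Origin: centre of its underside.
- small_house: Smaller finished gingerbread house without a board, about 72 by 87 by 75 mm high, bystander. Origin: centre of its underside.
There are look-alikes about, which are no part of the job. What is shaped like the house but black or orange is not meant. What is meant by the bar is not black, and is the larger of those in its own colour.

How it is judged:
By the outcome, as a careful person would: the job done as asked, in the order asked, and still so for the second after the job is handed in, with the robot touching nothing.
It also fails if it takes over 70 s, if anything falls off the work surface, if the arm or the gripper's body presses on something with over 40 N, if the wrist force passes 120 N, or if a joint passes its speed limit or range.

## Working session

There is one attempt and no reset: what is moved stays moved. The work goes in short steps, Python scripts to look and compute and a shell command to move; the robot and the scene stay as the last step left them, time stands still between calls to the robot, and variables do not carry over. Pictures are saved under pics/ and viewed, at most 10 in all, crops included, and the job is handed in when it is done.

```bash
ls; mkdir -p pics; cat > h.py <<'E'
import numpy as np, cv2
from bench import env
from scipy.spatial.transform import Rotation as R
def cam(n):
    c=env.camera_info(n); K=np.array([[c['fx'],0,c['cx']],[0,c['fy'],c['cy']],[0,0,1]],float)
    Rm=cv2.Rodrigues(np.array(c['rvec'],float))[0]; return K,np.array(c['dist_coeffs'],float),Rm,np.array(c['tvec'],float).ravel()
def w(n,p): K,d,Rm,t=cam(n); return Rm.T@(np.array(p)-t)
def px(n,P):
    K,d,Rm,t=cam(n); return cv2.projectPoints(np.array(P,float).reshape(-1,1,3),cv2.Rodrigues(Rm)[0],t,K,d)[0].reshape(-1,2)
def ray(n,uv,z):
    K,d,Rm,t=cam(n); q=cv2.undistortPoints(np.array(uv,float).reshape(-1,1,2),K,d).reshape(-1,2)
    o=-Rm.T@t; out=[]
    for a in q:
        v=Rm.T@np.array([a[0],a[1],1]); out.append(o+v*(z-o[2])/v[2])
    return np.array(out)
def grab(n,name):
    im=env.grab_frame(n); cv2.imwrite('pics/%s.png'%name,im[:,:,::-1]); return im
def st():
    s=env.state(); print(round(s['time'],2),np.round(s['eef_pos'],4),np.round(s['ee_rot'],4),np.round(s['contact_force'],1),round(s['opening'],3),round(s['grasp_force'],1))
E
python3 - <<'E'
from h import *
st()
for n in ('top','scene'):
    grab(n,n+'0')
    for l in ('track','bay','bar_seat','house','can','cap_top','bar','mug','small_house'):
        for d in env.tip_of(l,n)[:4]: print(n,l,round(d['conf'],2),np.round(w(n,d['location']),3),px(n,w(n,d['location'])).round()[0])
a=cv2.imread('pics/top0.png');b=cv2.imread('pics/scene0.png')
cv2.imwrite('pics/both.png',cv2.resize(np.vstack([a,b]),(480,600)))
E
```

```text
pics
0.0 [0.2987 0.6048 0.2048] [-3.1403e+00  1.0000e-04  2.6828e+00] [-0.5  0.1  0.3] 0.998 0.0
top track 0.91 [0.513 0.001 0.003] [380. 215.]
top bay 0.94 [0.499 0.129 0.015] [332. 219.]
top bar_seat 0.75 [0.499 0.13  0.122] [332. 217.]
top house 0.82 [ 0.309 -0.188 -0.001] [450. 291.]
top house 0.63 [ 0.808 -0.042 -0.001] [394. 109.]
top house 0.59 [ 0.531 -0.149  0.012] [436. 208.]
top can 0.96 [ 0.636  0.004 -0.005] [378. 170.]
top cap_top 0.73 [0.639 0.003 0.152] [386. 158.]
top bar 0.95 [ 0.469  0.385 -0.001] [238. 230.]
top bar 0.92 [ 0.456  0.546 -0.   ] [179. 234.]
top bar 0.9 [0.258 0.275 0.001] [277. 309.]
top bar 0.73 [ 0.702 -0.229 -0.001] [462. 147.]
top mug 0.88 [0.71  0.221 0.002] [299. 142.]
top small_house 0.71 [ 0.698 -0.231  0.003] [463. 148.]
scene track 0.57 [0.51  0.002 0.004] [304. 185.]
scene bay 0.78 [0.492 0.134 0.01 ] [332. 210.]
scene bay 0.56 [ 0.633  0.003 -0.004] [272. 204.]
scene bay 0.21 [ 0.701 -0.23   0.   ] [220. 164.]
scene bar_seat 0.81 [0.498 0.134 0.12 ] [331. 191.]
scene house 0.81 [ 0.302 -0.186  0.005] [325. 123.]
scene house 0.71 [ 0.529 -0.149  0.011] [276. 156.]
scene house 0.7 [ 0.807 -0.045  0.001] [215. 219.]
scene can 0.64 [ 0.633  0.003 -0.   ] [271. 203.]
scene cap_top 0.64 [0.637 0.003 0.149] [264. 176.]
scene cap_top 0.58 [ 0.469  0.387 -0.001] [388. 271.]
scene bar 0.88 [ 0.454  0.545 -0.   ] [429. 314.]
scene bar 0.62 [ 0.472  0.387 -0.002] [387. 272.]
scene bar 0.57 [ 0.249  0.275 -0.   ] [420. 207.]
scene bar 0.42 [ 0.7   -0.229 -0.   ] [220. 165.]
scene mug 0.59 [ 0.706  0.215 -0.001] [286. 267.]
scene small_house 0.78 [ 0.702 -0.227  0.003] [220. 165.]
```

View pics/top0.png

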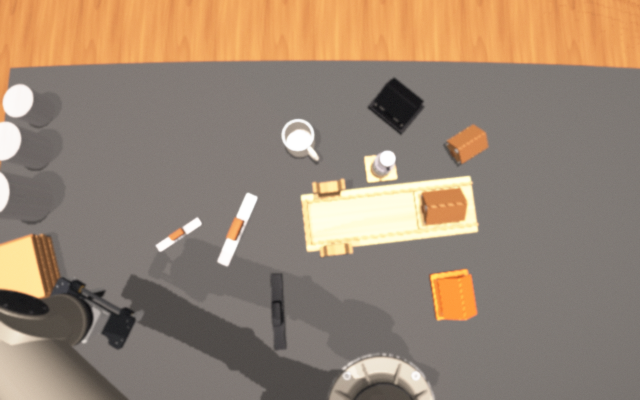

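View pics/scene0.png

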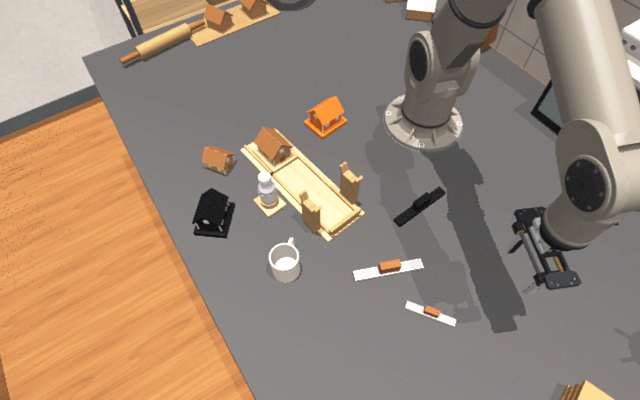

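The top view shows the track, with its stop and posts on the left at about (332,217). The brown house on its board is at (440,207), and the can at (382,165). The red-gripped larger bar is at (238,230), the small red bar at (179,234) and the black bar at (277,310). The scene view agrees. I'll raise and turn the tool to the track's axes on the way over.

```bash
python3 -m crank '[{"rz":1,"dz":-1},{"rz":1,"dz":-1},{"rz":1,"dz":-1},{"rz":1,"dz":-1},{"rz":1,"dz":-1},{"rz":1,"dz":-1},{"rz":1},{"rz":1},{"rz":1},{"rz":1},{"rz":1},{"rz":1}]' 20
python3 -m crank '[{"rz":0.5,"dx":-1,"dy":0.15,"fingers":1},{"dx":-1,"dy":0.15,"fingers":1},{"dx":-1,"dy":0.15,"fingers":1},{"dx":-1,"dy":0.15,"fingers":1},{"dx":-1,"dy":0.15,"fingers":1},{"dx":-1,"dy":0.15,"fingers":1},{"dx":-1,"dy":0.15,"fingers":1},{"dx":-1,"dy":0.15,"fingers":1},{"dx":-1,"dy":0.15,"fingers":1},{"dx":-1,"dy":0.15,"fingers":1},{"dx":-1,"dy":0.15,"fingers":1},{"dx":-1,"dy":0.15,"fingers":1}]' 20
python3 -m crank '[{"dx":-1,"dy":0.15,"fingers":1},{"dx":-1,"dy":0.15,"fingers":1},{"dx":-1,"dy":0.15,"fingers":1},{"dx":-1,"dy":0.15,"fingers":1},{"dx":-1,"dy":0.15,"fingers":1},{"dx":-1,"dy":0.15,"fingers":1},{"dx":-1,"dy":0.15,"fingers":1},{"dx":-1,"dy":0.15,"fingers":1},{"dx":-1,"dy":0.15,"fingers":1},{"dx":-1,"dy":0.15,"fingers":1},{"dx":0,"fingers":1}]' 20
python3 - <<'E'
from h import *
st(); print(np.round(env.state()['qpos'],2))
n='wrist'; grab(n,'w1'); K,d,Rm,t=cam(n); print('cam at',-Rm.T@t, 'fwd',Rm[2])
for l in ('track','bay','bar_seat','house','can','cap_top'):
    for d in env.tip_of(l,n)[:4]: print(n,l,round(d['conf'],2),np.round(w(n,d['location']),4),px(n,w(n,d['location'])).round()[0])
E
```

```text
1.0 [0.299  0.6052 0.2055] [ 3.1416 -0.      2.6827] [ 0.1 -0.6 -1. ] 1.004 0.0
[-1.26  0.43  0.07  1.61 -0.03  1.11 -0.07]
cam at [0.23409124 0.637131   0.38445689] fwd [ 0.22454126 -0.11234386 -0.96796698]
wrist cap_top 0.73 [ 0.4692  0.3825 -0.0017] [218. 364.]$[0]: bad value
$[0]: bad value
$[0]: bad value
```

View pics/w1.png

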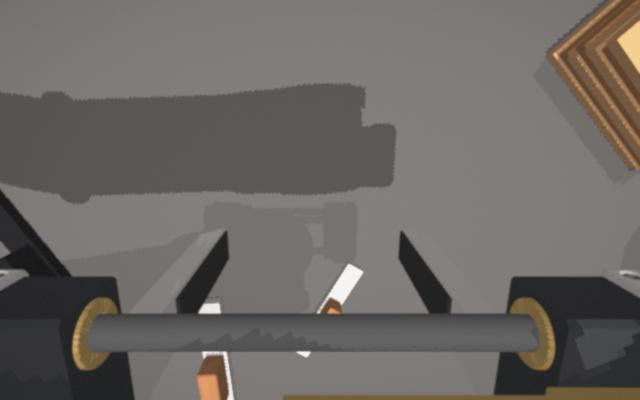

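The picture shows only the counter near the start, with the red-gripped bars at the bottom around (215,370) and (335,300). All three moves were refused as "bad value", so I'll test the row format.

```bash
python3 -m crank '[{"dx":0,"dy":0,"dz":-1,"rx":0,"ry":0,"rz":1,"fingers":-1}]' 20
```

```text
time: 1.48
eef_pos: [0.2985, 0.6042, 0.229]
ee_rot: [-3.138, 0.0, 2.601]
contact_force: [0.2, 0.5, 0.1]
opening: 1.0
grasp_force: 0.0
```

```bash
python3 -m crank '[{"dz":-1.0,"rz":1.0,"fingers":-1.0}]'
```

```text
$[0]: bad value
```

All seven keys are required.

```bash
python3 -m crank '[{"dx":0,"dy":0,"dz":-1,"rx":0,"ry":0,"rz":1,"fingers":1},{"dx":0,"dy":0,"dz":-1,"rx":0,"ry":0,"rz":1,"fingers":1},{"dx":0,"dy":0,"dz":-1,"rx":0,"ry":0,"rz":1,"fingers":1},{"dx":0,"dy":0,"dz":-1,"rx":0,"ry":0,"rz":1,"fingers":1},{"dx":0,"dy":0,"dz":-1,"rx":0,"ry":0,"rz":1,"fingers":1},{"dx":0,"dy":0,"dz":0,"rx":0,"ry":0,"rz":1,"fingers":1},{"dx":0,"dy":0,"dz":0,"rx":0,"ry":0,"rz":1,"fingers":1},{"dx":0,"dy":0,"dz":0,"rx":0,"ry":0,"rz":1,"fingers":1},{"dx":0,"dy":0,"dz":0,"rx":0,"ry":0,"rz":1,"fingers":1},{"dx":0,"dy":0,"dz":0,"rx":0,"ry":0,"rz":1,"fingers":1},{"dx":0,"dy":0,"dz":0,"rx":0,"ry":0,"rz":1,"fingers":1},{"dx":0,"dy":0,"dz":0,"rx":0,"ry":0,"rz":0.5,"fingers":1}]' 20
python3 -m crank '[{"dx":-1,"dy":0.15,"dz":0,"rx":0,"ry":0,"rz":0,"fingers":1},{"dx":-1,"dy":0.15,"dz":0,"rx":0,"ry":0,"rz":0,"fingers":1},{"dx":-1,"dy":0.15,"dz":0,"rx":0,"ry":0,"rz":0,"fingers":1},{"dx":-1,"dy":0.15,"dz":0,"rx":0,"ry":0,"rz":0,"fingers":1},{"dx":-1,"dy":0.15,"dz":0,"rx":0,"ry":0,"rz":0,"fingers":1},{"dx":-1,"dy":0.15,"dz":0,"rx":0,"ry":0,"rz":0,"fingers":1},{"dx":-1,"dy":0.15,"dz":0,"rx":0,"ry":0,"rz":0,"fingers":1},{"dx":-1,"dy":0.15,"dz":0,"rx":0,"ry":0,"rz":0,"fingers":1},{"dx":-1,"dy":0.15,"dz":0,"rx":0,"ry":0,"rz":0,"fingers":1},{"dx":-1,"dy":0.15,"dz":0,"rx":0,"ry":0,"rz":0,"fingers":1},{"dx":-1,"dy":0.15,"dz":0,"rx":0,"ry":0,"rz":0,"fingers":1},{"dx":-1,"dy":0.15,"dz":0,"rx":0,"ry":0,"rz":0,"fingers":1}]' 20
python3 - <<'E'
from h import *
st(); print(np.round(env.state()['qpos'],2))
n='wrist'; grab(n,'w1'); K,d,Rm,t=cam(n); print('cam at',-Rm.T@t, 'fwd',Rm[2])
for l in ('track','bay','bar_seat','house','can','cap_top'):
    for d in env.tip_of(l,n)[:4]: print(n,l,round(d['conf'],2),np.round(w(n,d['location']),4),px(n,w(n,d['location'])).round()[0])
E
```

```text
time: 2.98
eef_pos: [0.2989, 0.6052, 0.3555]
ee_rot: [-3.142, 0.0, 1.681]
contact_force: [1.2, -0.3, 0.4]
opening: 0.008
grasp_force: 0.0
time: 4.47
eef_pos: [0.3776, 0.3104, 0.3555]
ee_rot: [-3.142, -0.0, 1.683]
contact_force: [-0.3, -0.9, 0.5]
opening: 0.006
grasp_force: 0.0
4.47 [0.3776 0.3104 0.3555] [-3.1416 -0.      1.6827] [-0.3 -0.9  0.5] 0.006 0.0
[-1.21 -0.01  0.39  1.82  0.    1.33 -0.71]
cam at [0.37125212 0.37945376 0.53472847] fwd [ 0.02706794 -0.25089024 -0.96763703]
wrist bay 0.94 [0.5007 0.132  0.0101] [375. 273.]
wrist house 0.76 [ 0.8113 -0.0389  0.0024] [529. 375.]
wrist can 0.9 [ 0.6437 -0.      0.0052] [443. 349.]
```

```bash

python3 -m crank '[{"dx":-1,"dy":0.2,"dz":0,"rx":0,"ry":0,"rz":0,"fingers":1},{"dx":-1,"dy":0.2,"dz":0,"rx":0,"ry":0,"rz":0,"fingers":1},{"dx":-1,"dy":0.2,"dz":0,"rx":0,"ry":0,"rz":0,"fingers":1},{"dx":-1,"dy":0.2,"dz":0,"rx":0,"ry":0,"rz":0,"fingers":1},{"dx":-1,"dy":0.2,"dz":0,"rx":0,"ry":0,"rz":0,"fingers":1},{"dx":-1,"dy":0.2,"dz":0,"rx":0,"ry":0,"rz":0,"fingers":1},{"dx":-1,"dy":0.2,"dz":0,"rx":0,"ry":0,"rz":0,"fingers":1},{"dx":-1,"dy":0.2,"dz":0,"rx":0,"ry":0,"rz":0,"fingers":1},{"dx":-1,"dy":0.2,"dz":0,"rx":0,"ry":0,"rz":0,"fingers":1},{"dx":-1,"dy":0.2,"dz":0,"rx":0,"ry":0,"rz":0,"fingers":1},{"dx":0,"dy":0,"dz":0,"rx":0,"ry":0,"rz":0,"fingers":1}]' 20
python3 - <<'E'
from h import *
st(); print(np.round(env.state()['qpos'],2))
n='wrist'; grab(n,'w2')
for l in ('track','bay','bar_seat','house','can','cap_top'):
    for d in env.tip_of(l,n)[:4]: print(n,l,round(d['conf'],2),np.round(w(n,d['location']),4),px(n,w(n,d['location'])).round()[0])
E
```

```text
time: 6.2
eef_pos: [0.4552, 0.0682, 0.3555]
ee_rot: [3.141, 0.0, 1.681]
contact_force: [0.5, 0.4, 0.4]
opening: 0.006
grasp_force: 0.0
6.2 [0.4552 0.0682 0.3555] [3.1415e+00 2.0000e-04 1.6809e+00] [0.5 0.4 0.4] 0.006 0.0
[-0.99 -0.1   0.66  1.88  0.07  1.34 -0.24]
wrist track 0.65 [ 5.133e-01  2.500e-03 -5.000e-04] [345. 202.]
wrist bay 0.58 [0.5003 0.1318 0.0079] [349. 119.]
wrist bar_seat 0.87 [0.4981 0.1346 0.1198] [357. 119.]
wrist house 0.84 [ 0.8133 -0.0393  0.0032] [524. 248.]
wrist house 0.67 [ 0.3009 -0.1878  0.0016] [207. 296.]
wrist house 0.37 [0.7127 0.2161 0.0027] [503.  76.]
wrist can 0.63 [0.6425 0.0017 0.0013] [425. 212.]
wrist cap_top 0.71 [0.643  0.0036 0.15  ] [465. 247.]
```

View pics/w2.png

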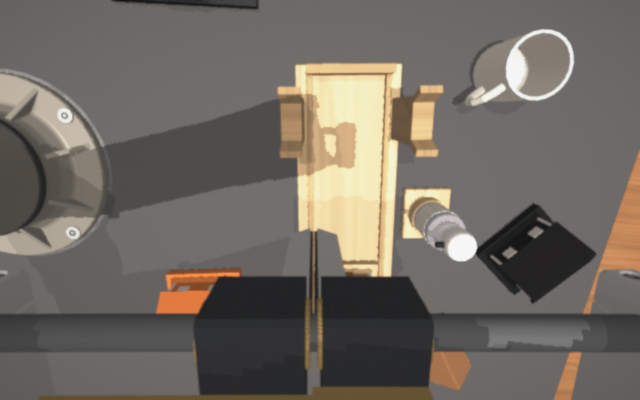

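The wrist view shows the track from (298,68) to (400,280), with the end stop at row 68. The posts are at (290,120) and (425,120), the cap at (461,247) and the mug at (522,68). I'll overlay a model of the track to refine its pose.

```bash
cat >> h.py <<'E'
def T(p,tr): # track coords (m) -> world
    x,y,a=tr; p=np.atleast_2d(p); return np.c_[x+p[:,0]*np.cos(a)-p[:,1]*np.sin(a), y+p[:,0]*np.sin(a)+p[:,1]*np.cos(a), p[:,2]]
def overlay(n,im,tr,segs,box,s,name):
    im=cv2.resize(im[box[1]:box[3],box[0]:box[2]],None,fx=s,fy=s,interpolation=cv2.INTER_CUBIC)
    for a,b,c in segs:
        q=px(n,T(np.array([np.array(a)+(np.array(b)-np.array(a))*k/20 for k in range(21)])/1000,tr)); q=((q+.5-np.array(box[:2]))*s).round().astype(int)
        cv2.polylines(im,[q.reshape(-1,1,2)],False,c,1)
    cv2.imwrite('pics/%s.png'%name,im)
E
python3 - <<'E'
from h import *
tr=(0.5130,0.0025,0.105); B=(255,0,0);G=(0,255,0);M=(255,0,255)
ring=[(125+19*np.cos(k),-12+19*np.sin(k),150) for k in np.linspace(0,6.283,13)]
segs=[((-75,-255,10),(-75,205,10),B),((75,-255,10),(75,205,10),B),((-75,205,10),(75,205,10),B),
((-52,-255,22),(-52,190,22),G),((52,-255,22),(52,190,22),G),((-60,190.5,45),(60,190.5,45),M),((-60,190.5,45),(-60,205,45),M)]+[(ring[i],ring[i+1],M) for i in range(12)]
overlay('wrist',cv2.imread('pics/w2.png'),tr,segs,(270,40,490,290),2.4,'ov1')
E
```

```text
(no output)
```

View pics/ov1.png

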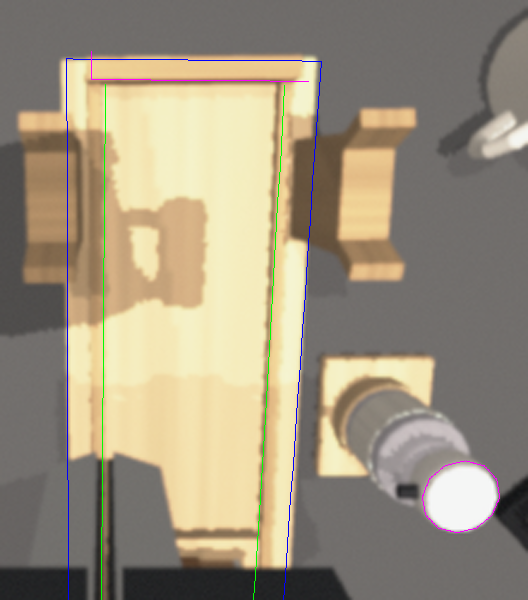

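The fit is good, and the refined track pose is about (0.512, 0.0025), yaw 0.115, with the can at track y ≈ −13 mm. I'll go behind the house and tilt the tool back by 0.32 rad so its body clears the roof.

```bash

python3 -m crank '[{"dx":-1,"dy":0.15,"dz":0,"rx":0,"ry":0,"rz":0,"fingers":1},{"dx":-1,"dy":0.15,"dz":0,"rx":0,"ry":0,"rz":0,"fingers":1},{"dx":-1,"dy":0.15,"dz":0,"rx":0,"ry":0,"rz":0,"fingers":1},{"dx":-1,"dy":0.15,"dz":0,"rx":0,"ry":0,"rz":0,"fingers":1},{"dx":-1,"dy":0.15,"dz":0,"rx":0,"ry":0,"rz":0,"fingers":1},{"dx":-1,"dy":0.15,"dz":0,"rx":0,"ry":0,"rz":0,"fingers":1},{"dx":-1,"dy":0.15,"dz":0,"rx":0,"ry":0,"rz":0,"fingers":1},{"dx":-1,"dy":0.15,"dz":0,"rx":0,"ry":0,"rz":0,"fingers":1},{"dx":-1,"dy":0.15,"dz":0,"rx":0,"ry":0,"rz":0,"fingers":1},{"dx":-1,"dy":0.15,"dz":0,"rx":0,"ry":0,"rz":0,"fingers":1},{"dx":-1,"dy":0.15,"dz":0,"rx":0,"ry":0,"rz":0,"fingers":1},{"dx":-1,"dy":0.15,"dz":0,"rx":0,"ry":0,"rz":-0.06,"fingers":1}]' 20
python3 -m crank '[{"dx":-0.8,"dy":0,"dz":0,"rx":0,"ry":1,"rz":0,"fingers":1},{"dx":0,"dy":0,"dz":0,"rx":0,"ry":1,"rz":0,"fingers":1},{"dx":0,"dy":0,"dz":0,"rx":0,"ry":1,"rz":0,"fingers":1},{"dx":0,"dy":0,"dz":0,"rx":0,"ry":1,"rz":0,"fingers":1},{"dx":0,"dy":0,"dz":0,"rx":0,"ry":0,"rz":0,"fingers":1}]'
cat >> h.py <<'E'
TR=(0.5122,0.0025,0.115)
def trk(P,tr=TR):
    x,y,a=tr; d=np.array(P,float)-[x,y,0]; return 1000*np.array([d[0]*np.cos(a)+d[1]*np.sin(a),-d[0]*np.sin(a)+d[1]*np.cos(a),d[2]])
def tgt(p,tr=TR): # units in tool axes to reach track point p (mm)
    s=env.state(); D=T(np.array(p)/1000,tr)[0]-s['eef_pos']; return R.from_euler('xyz',s['ee_rot']).as_matrix().T@D/0.025
E
python3 - <<'E'
from h import *
st(); print(trk(env.state()['eef_pos'])); print(np.round(env.state()['qpos'],2)); np.set_printoptions(suppress=True)
print(tgt((-3,-242,60)),tgt((-3,-242,16)))
n='wrist'; grab(n,'w3')
for l in ('house',):
  for n in('wrist','top','scene'):
    env.grab_frame(n)
    for d in env.tip_of(l,n)[:4]: print(n,l,round(d['conf'],2),np.round(trk(w(n,d['location'])),1))
E
```

```text
time: 8.05
eef_pos: [0.5335, -0.2241, 0.3553]
ee_rot: [-3.141, 0.0, 1.689]
contact_force: [-0.1, 0.6, -1.3]
opening: 0.01
grasp_force: 0.0
time: 8.68
eef_pos: [0.5351, -0.2449, 0.3546]
ee_rot: [-3.14, -0.32, 1.685]
contact_force: [-0.9, 0.3, -0.8]
opening: 0.007
grasp_force: 0.0
8.68 [ 0.5351 -0.2449  0.3546] [-3.1396 -0.3198  1.6848] [-0.9  0.3 -0.8] 0.007 0.0
[  -5.68608774 -248.39336624  354.57254921]
[-0.16  0.42  0.92  1.52 -0.54  1.62  0.92]
[-3.46147191  0.12933282 11.26566502] [-4.01478603  0.13261801 12.93642314]
wrist house 0.79 [291.9 -76.    2.1]
wrist house 0.7 [   2.4 -157.2    9.9]
wrist house 0.65 [-234.3 -166.4    0.6]
wrist house 0.59 [ 163.  -253.7    1.8]
top house 0.84 [289.8 -81.1  -5.1]
top house 0.74 [  -0.5 -152.2   12.2]
top house 0.6 [-228.4 -168.3   -0.2]
scene house 0.81 [  -0.1 -157.2    9.3]
scene house 0.81 [-228.7 -164.9    2.7]
scene house 0.76 [285.1 -80.6  -3.9]
```

```bash

python3 -m crank '[{"dx":-0.31,"dy":0,"dz":1,"rx":0,"ry":0,"rz":0,"fingers":1},{"dx":-0.31,"dy":0,"dz":1,"rx":0,"ry":0,"rz":0,"fingers":1},{"dx":-0.31,"dy":0,"dz":1,"rx":0,"ry":0,"rz":0,"fingers":1},{"dx":-0.31,"dy":0,"dz":1,"rx":0,"ry":0,"rz":0,"fingers":1},{"dx":-0.31,"dy":0,"dz":1,"rx":0,"ry":0,"rz":0,"fingers":1},{"dx":-0.31,"dy":0,"dz":1,"rx":0,"ry":0,"rz":0,"fingers":1},{"dx":-0.31,"dy":0,"dz":1,"rx":0,"ry":0,"rz":0,"fingers":1},{"dx":-0.31,"dy":0,"dz":1,"rx":0,"ry":0,"rz":0,"fingers":1},{"dx":-0.31,"dy":0.1,"dz":1,"rx":0,"ry":0,"rz":0,"fingers":1},{"dx":-0.31,"dy":0,"dz":1,"rx":0,"ry":0,"rz":0,"fingers":1},{"dx":-0.31,"dy":0,"dz":1,"rx":0,"ry":0,"rz":0,"fingers":1},{"dx":0,"dy":0,"dz":0,"rx":0,"ry":0,"rz":0,"fingers":1}]'
python3 -m crank '[{"dx":-0.3,"dy":0,"dz":0.9,"rx":0,"ry":0,"rz":0,"fingers":1},{"dx":-0.3,"dy":0,"dz":0.9,"rx":0,"ry":0,"rz":0,"fingers":1},{"dx":0,"dy":0,"dz":0,"rx":0,"ry":0,"rz":0,"fingers":1}]'
python3 - <<'E'
from h import *
np.set_printoptions(suppress=True,precision=3)
st(); print(trk(env.state()['eef_pos'])); print(np.round(env.state()['qpos'],2)); 
print(tgt((-3,-95,16)))
E
```

```text
time: 10.52
eef_pos: [0.5362, -0.2374, 0.0656]
ee_rot: [-3.139, -0.321, 1.686]
contact_force: [0.3, 0.4, 1.0]
opening: 0.005
grasp_force: 0.0
time: 10.9
eef_pos: [0.5362, -0.2375, 0.0184]
ee_rot: [-3.139, -0.321, 1.687]
contact_force: [0.3, -0.8, 0.6]
opening: 0.006
grasp_force: 0.0
10.9 [ 0.536 -0.237  0.018] [-3.139 -0.321  1.687] [ 0.3 -0.8  0.6] 0.006 0.0
[  -3.685 -241.136   18.399]
[-0.03  0.76  0.71  1.83 -0.81  1.11  1.23]
[5.516 0.038 1.937]
```

```bash

python3 -m crank '[{"dx":0.46,"dy":0,"dz":0.18,"rx":0,"ry":0,"rz":0,"fingers":1},{"dx":0.46,"dy":0,"dz":0.18,"rx":0,"ry":0,"rz":0,"fingers":1},{"dx":0.46,"dy":0,"dz":0.16,"rx":0,"ry":0,"rz":0,"fingers":1},{"dx":0.46,"dy":0,"dz":0.16,"rx":0,"ry":0,"rz":0,"fingers":1},{"dx":0.46,"dy":0,"dz":0.16,"rx":0,"ry":0,"rz":0,"fingers":1},{"dx":0.46,"dy":0,"dz":0.16,"rx":0,"ry":0,"rz":0,"fingers":1},{"dx":0.46,"dy":0,"dz":0.16,"rx":0,"ry":0,"rz":0,"fingers":1},{"dx":0.46,"dy":0,"dz":0.16,"rx":0,"ry":0,"rz":0,"fingers":1},{"dx":0.46,"dy":0,"dz":0.16,"rx":0,"ry":0,"rz":0,"fingers":1},{"dx":0.46,"dy":0,"dz":0.15,"rx":0,"ry":0,"rz":0,"fingers":1},{"dx":0.3,"dy":0,"dz":0.1,"rx":0,"ry":0,"rz":0,"fingers":1},{"dx":0.2,"dy":0,"dz":0.06,"rx":0,"ry":0,"rz":0,"fingers":1}]'
python3 - <<'E'
from h import *
np.set_printoptions(suppress=True,precision=3)
st(); print(trk(env.state()['eef_pos']))
print(tgt((-3,-81,16)))
for n in('wrist','top','scene'):
    grab(n,n+'4')
    for l in('house','can','track'):
      for d in env.tip_of(l,n)[:4]: print(n,l,round(d['conf'],2),np.round(trk(w(n,d['location'])),1))
E
```

```text
time: 12.4
eef_pos: [0.5216, -0.1034, 0.0181]
ee_rot: [3.141, -0.32, 1.688]
contact_force: [0.1, -4.7, 3.9]
opening: 0.003
grasp_force: 2.4
12.4 [ 0.522 -0.103  0.018] [ 3.141 -0.32   1.688] [ 0.1 -4.7  3.9] 0.003 2.4
[  -2.841 -106.232   18.132]
[ 0.931 -0.004  0.398]
wrist house 0.91 [  4.6 -42.1  11.6]
wrist can 0.55 [128.  -18.4   5. ]
top can 0.67 [124.5 -14.1  -3.4]
top track 0.74 [0.7 0.7 5.1]
scene house 0.93 [-228.8 -168.9    6.7]
scene house 0.73 [  0.7 -33.8   9.9]
scene house 0.65 [  1.8 386.1  -1.4]
scene house 0.63 [289.7 -82.2   0.3]
scene can 0.94 [120.8 -12.5  -2.9]
scene track 0.91 [-1.8  1.6 -2. ]
```

View pics/wrist4.png

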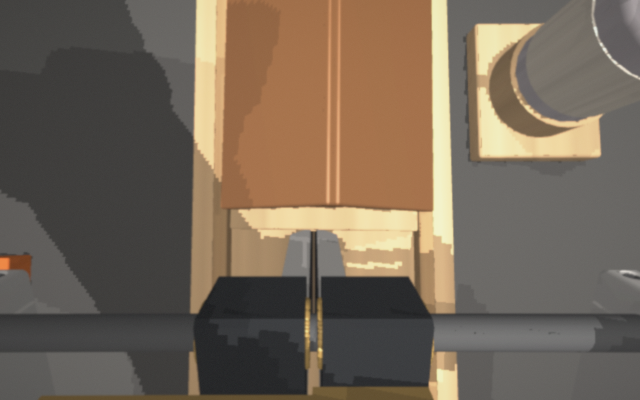

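The house is being pushed squarely: the fingertip touches the board end at about (313,229), the roof edge is at row 208, and the can's foot is at (475–600, 25–160). I'll compare the board end and the foot by ray.

```bash

python3 - <<'E'
from h import *
np.set_printoptions(suppress=True,precision=1)
for uv,z in (((250,230),.026),((385,231),.026),((225,208),.08),((478,160),.006),((600,157),.006),((478,160),.012),((476,25),.012)): print(uv,z,trk(ray('wrist',[uv],z)[0]))
# house eaves / can body edges in top view
a=px('top',T(np.array([[0,-.1,.026]]),TR));print(a)
b=cv2.imread('pics/top4.png'); x,y=a[0].astype(int)
cv2.imwrite('pics/top4c.png',cv2.resize(b[y-75:y+45,x-85:x+60],None,fx=4,fy=4,interpolation=cv2.INTER_CUBIC))
E
```

```text
(250, 230) 0.026 [-36.3 -99.2  26. ]
(385, 231) 0.026 [ 34.9 -99.5  26. ]
(225, 208) 0.08 [-36.  -89.5  80. ]
(478, 160) 0.006 [ 94.5 -58.    6. ]
(600, 157) 0.006 [166.3 -56.1   6. ]
(478, 160) 0.012 [ 91.6 -59.1  12. ]
(476, 25) 0.012 [92.6 21.1 12. ]
[[417.8 210.3]]
```

View pics/top4c.png

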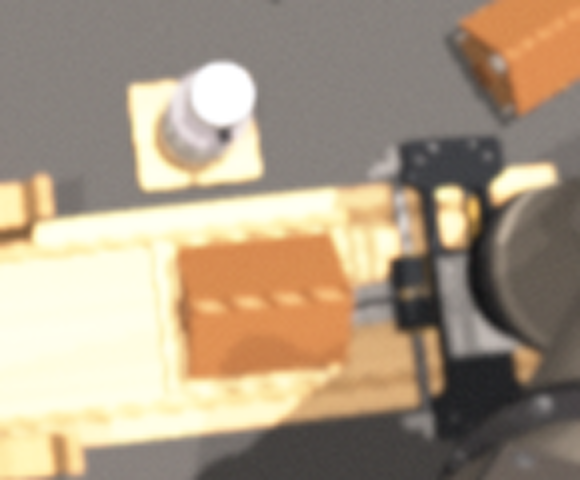

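The top view shows the house just short of the can. The foot corners in the crop are about (130,85), (145,190) and (262,172), and the cap is at (222,94). I'll turn these into track coordinates and extract the foot edges from the wrist image numerically.

```bash

python3 - <<'E'
from h import *
np.set_printoptions(suppress=True,precision=1)
o=np.array([417-85,210-75]); f=lambda u:np.array(u)/4.+o-.4
for nm,u,z in (('foot',(130,85),.012),('foot',(145,190),.012),('foot',(262,172),.012),('cap',(222,94),.15),('ridge end',(192,303),.113),('ridge end',(350,297),.113)): print(nm,trk(ray('top',[f(u)],z)[0]))
im=cv2.imread('pics/wrist4.png').astype(int); 
for c in (490,500,510): print(c,'rows',[(r,*im[r,c]) for r in list(range(18,34,2))+list(range(148,168,2))])
for r in (60,140): print(r,'cols',[(c,*im[r,c]) for c in range(464,484,2)])
hsv=cv2.cvtColor(cv2.imread('pics/top4.png'),cv2.COLOR_BGR2HSV)
x,y=f((222,94)); p=hsv[int(y)-14:int(y)+14,int(x)-14:int(x)+14]; m=(p[...,2]>245)&(p[...,1]<12); q=np.argwhere(m); print('cap cen',trk(ray('top',[[q[:,1].mean()+int(x)-14,q[:,0].mean()+int(y)-14]],.15)[0]),len(q))
n='scene';hs=cv2.imread('pics/scene4.png'); 
for d in env.tip_of('cap_top',n)[:2]+[]: print('scene cap',trk(w(n,d['location'])),px(n,w(n,d['location'])))
E
```

```text
foot [163.   22.7  12. ]
foot [90.8 21.2 12. ]
foot [ 94.3 -58.7  12. ]
cap [126.1 -16.6 150. ]
ridge end [  6.3  11.6 113. ]
ridge end [ -0.7 -85.1 113. ]
490 rows [(18, np.int64(98), np.int64(101), np.int64(103)), (20, np.int64(99), np.int64(103), np.int64(104)), (22, np.int64(102), np.int64(108), np.int64(112)), (24, np.int64(149), np.int64(195), np.int64(222)), (26, np.int64(179), np.int64(230), np.int64(239)), (28, np.int64(180), np.int64(231), np.int64(239)), (30, np.int64(181), np.int64(231), np.int64(240)), (32, np.int64(181), np.int64(231), np.int64(240)), (148, np.int64(184), np.int64(234), np.int64(242)), (150, np.int64(185), np.int64(234), np.int64(242)), (152, np.int64(186), np.int64(234), np.int64(242)), (154, np.int64(177), np.int64(228), np.int64(241)), (156, np.int64(149), np.int64(199), np.int64(230)), (158, np.int64(93), np.int64(124), np.int64(149)), (160, np.int64(81), np.int64(100), np.int64(116)), (162, np.int64(91), np.int64(96), np.int64(100)), (164, np.int64(97), np.int64(100), np.int64(102)), (166, np.int64(103), np.int64(106), np.int64(108))]
500 rows [(18
[... 2257 characters left out ...]
(480, np.int64(177), np.int64(229), np.int64(240)), (482, np.int64(179), np.int64(230), np.int64(241))]
140 cols [(464, np.int64(103), np.int64(107), np.int64(108)), (466, np.int64(90), np.int64(93), np.int64(95)), (468, np.int64(74), np.int64(78), np.int64(81)), (470, np.int64(76), np.int64(97), np.int64(115)), (472, np.int64(77), np.int64(102), np.int64(123)), (474, np.int64(78), np.int64(102), np.int64(123)), (476, np.int64(79), np.int64(104), np.int64(126)), (478, np.int64(112), np.int64(150), np.int64(182)), (480, np.int64(149), np.int64(199), np.int64(231)), (482, np.int64(171), np.int64(223), np.int64(238))]
cap cen [126.5 -16.6 150. ] 170
scene cap [125.  -15.2 150.3] [[264.  175.9]]
```

```bash

python3 - <<'E'
from h import *
np.set_printoptions(suppress=True,precision=1)
s=env.state(); Rt=R.from_euler('xyz',s['ee_rot']).as_matrix(); K,d,Rm,t=cam('wrist')
Rc=Rm@Rt; o=Rt.T@(-Rm.T@t-s['eef_pos'])   # camera in tool frame
R2=R.from_euler('xyz',[3.1415,.0002,1.6809]).as_matrix(); Rw=Rc@R2.T; C=R2@o+[.4552,.0682,.3555]
def ray2(uv,z):
    q=cv2.undistortPoints(np.array(uv,float).reshape(-1,1,2),K,d).reshape(2); v=Rw.T@[q[0],q[1],1]; return trk(C+v*(z-C[2])/v[2])
im=cv2.imread('pics/w2.png'); h=cv2.cvtColor(im,cv2.COLOR_BGR2HSV); p=im[225:268,440:485].min(2)>225; q=np.argwhere(p); print('cap',ray2([q[:,1].mean()+440,q[:,0].mean()+225],.15),len(q))
for uv in ((402.5,188.8),(402.5,237.9),(450.8,188.8)): print('foot',ray2(uv,.012))
b=lambda u:(u[0]/2.4+270-.5,u[1]/2.4+40-.5)
for u,z in (((200,80),.045),((278,85),.022),((262,500),.022),((104,85),.022),((190,57),.045)): print('track',u,ray2(b(u),z))
E
```

```text
cap [126.6 -17.  150. ] 575
foot [88.1 22.4 12. ]
foot [ 92.9 -58.2  12. ]
foot [162.4  22.   12. ]
track (200, 80) [  3.9 188.4  45. ]
track (278, 85) [ 51.7 187.5  22. ]
track (262, 500) [ 53.6 -70.9  22. ]
track (104, 85) [-49.2 188.   22. ]
track (190, 57) [ -1.9 200.4  45. ]
```

The top and wrist images agree that the house has about 20–21 mm to go (can at y ≈ −17, house ≈ −38.5). I'll push 20 mm, then back off upward along the tool.

```bash

python3 -m crank '[{"dx":0.2,"dy":0,"dz":0.07,"rx":0,"ry":0,"rz":0,"fingers":1},{"dx":0.3,"dy":0,"dz":0.1,"rx":0,"ry":0,"rz":0,"fingers":1},{"dx":0.2,"dy":0,"dz":0.07,"rx":0,"ry":0,"rz":0,"fingers":1},{"dx":0.06,"dy":0,"dz":0.02,"rx":0,"ry":0,"rz":0,"fingers":1},{"dx":0,"dy":0,"dz":0,"rx":0,"ry":0,"rz":0,"fingers":1}]'
python3 -c "from h import *;print(trk(env.state()['eef_pos']))"
python3 -m crank '[{"dx":-0.3,"dy":0,"dz":-0.1,"rx":0,"ry":0,"rz":0,"fingers":1},{"dx":0,"dy":0,"dz":-1,"rx":0,"ry":0,"rz":0,"fingers":1},{"dx":0,"dy":0,"dz":-1,"rx":0,"ry":0,"rz":0,"fingers":1},{"dx":0,"dy":0,"dz":-1,"rx":0,"ry":0,"rz":0,"fingers":1},{"dx":0,"dy":0,"dz":-1,"rx":0,"ry":0,"rz":0,"fingers":1},{"dx":0,"dy":0,"dz":-1,"rx":0,"ry":0,"rz":0,"fingers":1},{"dx":0,"dy":0,"dz":-1,"rx":0,"ry":0,"rz":0,"fingers":1},{"dx":0,"dy":0,"dz":-1,"rx":0,"ry":0,"rz":0,"fingers":1},{"dx":0,"dy":0,"dz":-1,"rx":0,"ry":-1,"rz":0,"fingers":1},{"dx":0,"dy":0,"dz":-1,"rx":0,"ry":-1,"rz":0,"fingers":1},{"dx":0,"dy":0,"dz":-1,"rx":0,"ry":-1,"rz":0,"fingers":1},{"dx":0,"dy":0,"dz":0,"rx":0,"ry":-1,"rz":0,"fingers":1}]'
python3 - <<'E'
from h import *
np.set_printoptions(suppress=True,precision=2)
st(); print(trk(env.state()['eef_pos']),np.round(env.state()['qpos'],2)); print(tgt((125,-17,185)))
grab('wrist','w5')
K,d,Rm,t=cam('wrist'); print('campx of house origin',px('wrist',T(np.array([[0,-.018,.01],[.125,-.017,.15]]),TR)))
for l in('house','can','cap_top'):
      for d in env.tip_of(l,'wrist')[:4]: print(l,round(d['conf'],2),np.round(trk(w('wrist',d['location'])),1))
E
```

```text
time: 13.68
eef_pos: [0.5191, -0.0836, 0.0177]
ee_rot: [-3.142, -0.32, 1.688]
contact_force: [0.3, -0.3, -0.3]
opening: 0.009
grasp_force: 0.3
[ -3.03397492 -86.29015355  17.68945756]
time: 15.18
eef_pos: [0.5292, -0.1654, 0.2582]
ee_rot: [3.139, 0.003, 1.686]
contact_force: [0.5, -0.4, -0.7]
opening: 0.004
grasp_force: 0.0
15.18 [ 0.53 -0.17  0.26] [3.14 0.   1.69] [ 0.5 -0.4 -0.7] 0.004 0.0
[  -2.4  -168.71  258.19] [-0.67  0.29  1.05  1.86 -0.27  1.15  0.59]
[6.07 5.09 2.92]
campx of house origin [[315.42  36.13]
 [486.77  -1.46]]
house 0.9 [295.7 -76.6  -0.5]
house 0.57 [  2.4 -18.9   8.6]
can 0.82 [130.2 -18.5   2.8]
```

View pics/w5.png

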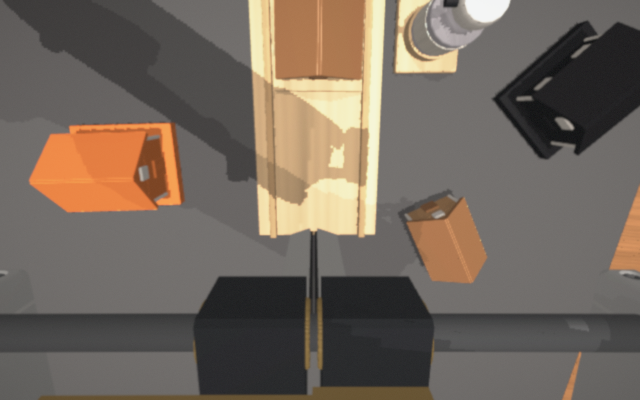

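The house is on the track with the can beside it; the foot is at (395–457, 0–72), the cap at (485,5) and the roof edge at row 78. The detectors give the house at −18.9 and the can at −18.5. I'll recheck from between them on the way to the cap.

```bash

python3 -m crank '[{"dx":1,"dy":0.8,"dz":-0.4,"rx":0,"ry":0,"rz":0,"fingers":1},{"dx":1,"dy":0.9,"dz":-0.4,"rx":0,"ry":0,"rz":0,"fingers":1},{"dx":1,"dy":0.8,"dz":-0.4,"rx":0,"ry":0,"rz":0,"fingers":1},{"dx":0,"dy":0,"dz":0,"rx":0,"ry":0,"rz":0,"fingers":1},{"dx":0,"dy":0,"dz":0,"rx":0,"ry":0,"rz":0,"fingers":1}]'
python3 - <<'E'
from h import *
np.set_printoptions(suppress=True,precision=2)
im=grab('wrist','w6'); Pw=None
for l in('house','can','cap_top'):
      for d in env.tip_of(l,'wrist')[:3]: print(l,round(d['conf'],2),np.round(trk(w('wrist',d['location'])),1))
M=(255,0,255);G=(0,255,0);B=(255,0,0)
def box(x0,x1,y0,y1,z,c): return [((x0,y0,z),(x1,y0,z),c),((x1,y0,z),(x1,y1,z),c),((x1,y1,z),(x0,y1,z),c),((x0,y1,z),(x0,y0,z),c)]
ring=[(125+19*np.cos(k),-17+19*np.sin(k),150) for k in np.linspace(0,6.283,13)]
segs=box(-50,50,-78,42,26,G)+box(88,162,-57,23,12,B)+[(ring[i],ring[i+1],M) for i in range(12)]+[((0,-69,113),(0,33,113),M),((-40,-17,26),(125,-17,12),B)]
overlay('wrist',cv2.imread('pics/w6.png'),TR,segs,(150,0,640,300),1.6,'ov6')
st()
E
```

```text
time: 16.0
eef_pos: [0.5813, -0.0838, 0.286]
ee_rot: [-3.14, -0.0, 1.686]
contact_force: [0.3, 0.5, -0.3]
opening: -0.0
grasp_force: 0.0
house 0.91 [294.5 -79.8  -0.5]
house 0.79 [-233.3 -165.7    0.8]
house 0.71 [  2.9 -23.6  11.5]
can 0.61 [131.4 -18.3   2.3]
cap_top 0.79 [127.6 -16.9 143.8]
16.2 [ 0.58 -0.08  0.29] [-3.14 -0.    1.69] [ 0.6 -0.  -0.1] 0.005 0.0
```

View pics/ov6.png

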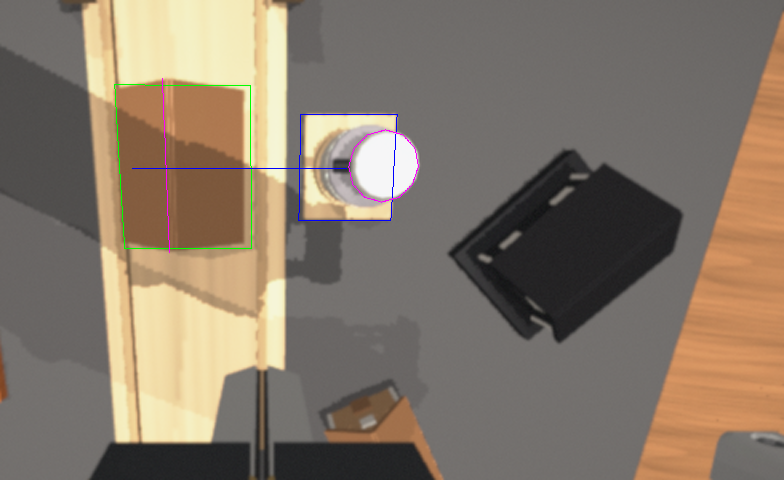

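The overlay fits: the house centre, the foot centre, the nozzle and the cap all lie at about row 167, so the house is squarely in front of the can. Next I'll go above the cap.

```bash
python3 -c "
from h import *
np.set_printoptions(suppress=True,precision=2)
print(tgt((126,-16.5,165)))"
```

```text
[3.06 2.69 4.85]
```

```bash

python3 -m crank '[{"dx":1,"dy":0.9,"dz":0.5,"rx":0,"ry":0,"rz":0,"fingers":1},{"dx":1,"dy":0.9,"dz":0.5,"rx":0,"ry":0,"rz":0,"fingers":1},{"dx":1,"dy":0.9,"dz":0.8,"rx":0,"ry":0,"rz":0,"fingers":1},{"dx":0.06,"dy":0,"dz":1,"rx":0,"ry":0,"rz":0,"fingers":1},{"dx":0,"dy":0,"dz":1,"rx":0,"ry":0,"rz":0,"fingers":1},{"dx":0,"dy":0,"dz":1,"rx":0,"ry":0,"rz":0,"fingers":1},{"dx":0,"dy":0,"dz":0,"rx":0,"ry":0,"rz":0,"fingers":1}]'
python3 -m crank '[{"dx":0,"dy":0,"dz":0.35,"rx":0,"ry":0,"rz":0,"fingers":1},{"dx":0,"dy":0,"dz":0.3,"rx":0,"ry":0,"rz":0,"fingers":1},{"dx":0,"dy":0,"dz":0,"rx":0,"ry":0,"rz":0,"fingers":1}]'
python3 -c "
from h import *
np.set_printoptions(suppress=True,precision=2)
print(tgt((126,-16.5,142)))"
```

```text
time: 17.08
eef_pos: [0.6389, 0.0012, 0.1651]
ee_rot: [-3.139, 0.0, 1.687]
contact_force: [0.1, -0.4, 0.4]
opening: 0.005
grasp_force: 0.0
time: 17.45
eef_pos: [0.6402, 0.0015, 0.1503]
ee_rot: [3.141, 0.0, 1.688]
contact_force: [0.0, 0.6, 3.1]
opening: 0.009
grasp_force: 1.7
[-0.03 -0.04  0.33]
```

```bash

python3 -m crank '[{"dx":0,"dy":0,"dz":0.2,"rx":0,"ry":0,"rz":0,"fingers":1},{"dx":0,"dy":0,"dz":0.15,"rx":0,"ry":0,"rz":0,"fingers":1},{"dx":0,"dy":0,"dz":0,"rx":0,"ry":0,"rz":0,"fingers":1}]'
python3 -m crank '[{"dx":0,"dy":0,"dz":0.06,"rx":0,"ry":0,"rz":0,"fingers":1},{"dx":0,"dy":0,"dz":0,"rx":0,"ry":0,"rz":0,"fingers":1}]'

```

```text
time: 17.82
eef_pos: [0.6404, 0.0015, 0.1423]
ee_rot: [3.141, -0.0, 1.687]
contact_force: [-3.4, 1.7, 11.5]
opening: 0.008
grasp_force: 6.2
time: 18.08
eef_pos: [0.6405, 0.0014, 0.142]
ee_rot: [3.14, -0.001, 1.687]
contact_force: [-10.4, 2.5, 32.9]
opening: 0.005
grasp_force: 16.1
```

The cap has bottomed out (force rising past 30 N at z 0.142). I'll release it and go back behind the house.

```bash

python3 -m crank '[{"dx":0,"dy":0,"dz":-0.3,"rx":0,"ry":0,"rz":0,"fingers":1},{"dx":0,"dy":0,"dz":-0.5,"rx":0,"ry":0,"rz":0,"fingers":1},{"dx":0,"dy":0,"dz":-1,"rx":0,"ry":0,"rz":0,"fingers":1},{"dx":0,"dy":0,"dz":-1,"rx":0,"ry":0,"rz":0,"fingers":1},{"dx":0,"dy":0,"dz":-1,"rx":0,"ry":0,"rz":0,"fingers":1},{"dx":-1,"dy":-0.9,"dz":-0.5,"rx":0,"ry":0,"rz":0,"fingers":1},{"dx":-1,"dy":-0.9,"dz":0,"rx":0,"ry":0,"rz":0,"fingers":1},{"dx":-1,"dy":-0.9,"dz":0,"rx":0,"ry":0,"rz":0,"fingers":1},{"dx":-1,"dy":-0.9,"dz":0,"rx":0,"ry":0,"rz":0,"fingers":1},{"dx":-1,"dy":-0.9,"dz":0,"rx":0,"ry":0,"rz":0,"fingers":1},{"dx":-1,"dy":-0.7,"dz":0,"rx":0,"ry":0,"rz":0,"fingers":1},{"dx":-0.4,"dy":0,"dz":0,"rx":0,"ry":1,"rz":0,"fingers":1}]'
python3 -m crank '[{"dx":0,"dy":0,"dz":0,"rx":0,"ry":1,"rz":0,"fingers":1},{"dx":0,"dy":0,"dz":0,"rx":0,"ry":1,"rz":0,"fingers":1},{"dx":0,"dy":0,"dz":0,"rx":0,"ry":1,"rz":0,"fingers":1},{"dx":0,"dy":0,"dz":0,"rx":0,"ry":0,"rz":0,"fingers":1}]'
python3 - <<'E'
from h import *
np.set_printoptions(suppress=True,precision=2)
print(trk(env.state()['eef_pos']),tgt((-4,-102,17)),tgt((-4,-102,50)))
env.grab_frame('scene')
for d in env.tip_of('cap_top','scene')[:2]: print(np.round(trk(w('scene',d['location'])),1))
for d in env.tip_of('house','scene')[:4]: print(np.round(trk(w('scene',d['location'])),1))
E
```

```text
time: 19.58
eef_pos: [0.5282, -0.1731, 0.2478]
ee_rot: [3.141, -0.082, 1.688]
contact_force: [0.2, 0.6, 0.5]
opening: 0.008
grasp_force: 0.0
time: 20.08
eef_pos: [0.5285, -0.1749, 0.247]
ee_rot: [-3.141, -0.319, 1.684]
contact_force: [0.3, 0.4, -0.8]
opening: 0.004
grasp_force: 0.0
[  -4.17 -178.11  247.02] [0.   0.01 9.69] [0.42 0.01 8.44]
[125.5 -15.4 150.2]
[217.7 189.5  -0. ]
[-229.  -165.9    0.7]
[ -0.2 -16.6   9.3]
[287.6 -81.8   0.4]
```

```bash

python3 -m crank '[{"dx":0,"dy":0,"dz":1,"rx":0,"ry":0,"rz":0,"fingers":1},{"dx":0,"dy":0,"dz":1,"rx":0,"ry":0,"rz":0,"fingers":1},{"dx":0,"dy":0,"dz":1,"rx":0,"ry":0,"rz":0,"fingers":1},{"dx":0,"dy":0,"dz":1,"rx":0,"ry":0,"rz":0,"fingers":1},{"dx":0,"dy":0,"dz":1,"rx":0,"ry":0,"rz":0,"fingers":1},{"dx":0,"dy":0,"dz":1,"rx":0,"ry":0,"rz":0,"fingers":1},{"dx":0,"dy":0,"dz":1,"rx":0,"ry":0,"rz":0,"fingers":1},{"dx":0,"dy":0,"dz":1,"rx":0,"ry":0,"rz":0,"fingers":1},{"dx":0,"dy":0,"dz":1,"rx":0,"ry":0,"rz":0,"fingers":1},{"dx":0,"dy":0,"dz":0.6,"rx":0,"ry":0,"rz":0,"fingers":1},{"dx":0,"dy":0,"dz":0,"rx":0,"ry":0,"rz":0,"fingers":1}]'
python3 -m crank '[{"dx":0.3,"dy":0,"dz":0.1,"rx":0,"ry":0,"rz":0,"fingers":1},{"dx":0.4,"dy":0,"dz":0.13,"rx":0,"ry":0,"rz":0,"fingers":1},{"dx":0.5,"dy":0,"dz":0.17,"rx":0,"ry":0,"rz":0,"fingers":1},{"dx":0.5,"dy":0,"dz":0.17,"rx":0,"ry":0,"rz":0,"fingers":1},{"dx":0.5,"dy":0,"dz":0.17,"rx":0,"ry":0,"rz":0,"fingers":1},{"dx":0.5,"dy":0,"dz":0.17,"rx":0,"ry":0,"rz":0,"fingers":1},{"dx":0.5,"dy":0,"dz":0.17,"rx":0,"ry":0,"rz":0,"fingers":1},{"dx":0.5,"dy":0,"dz":0.17,"rx":0,"ry":0,"rz":0,"fingers":1},{"dx":0.5,"dy":0,"dz":0.17,"rx":0,"ry":0,"rz":0,"fingers":1},{"dx":0.5,"dy":0,"dz":0.17,"rx":0,"ry":0,"rz":0,"fingers":1},{"dx":0.5,"dy":0,"dz":0.17,"rx":0,"ry":0,"rz":0,"fingers":1},{"dx":0.5,"dy":0,"dz":0.17,"rx":0,"ry":0,"rz":0,"fingers":1}]'
python3 - <<'E'
from h import *
np.set_printoptions(suppress=True,precision=2)
print(trk(env.state()['eef_pos']),tgt((-4,62,17)))
print(np.round(env.state()['qpos'],2))
E
```

```text
time: 21.6
eef_pos: [0.5204, -0.0968, 0.0193]
ee_rot: [-3.141, -0.32, 1.689]
contact_force: [0.6, -0.8, 0.5]
opening: 0.004
grasp_force: 0.0
time: 23.1
eef_pos: [0.5034, 0.0523, 0.0191]
ee_rot: [3.141, -0.319, 1.687]
contact_force: [0.0, -5.7, 4.6]
opening: 0.004
grasp_force: 2.9
[-3.06 50.51 19.08] [ 0.41 -0.04  0.22]
[-0.53  0.56  0.66  2.13 -0.92  0.86  0.91]
```

```bash

python3 -m crank '[{"dx":0.12,"dy":0,"dz":0.04,"rx":0,"ry":0,"rz":0,"fingers":1},{"dx":0.1,"dy":0,"dz":0.04,"rx":0,"ry":0,"rz":0,"fingers":1},{"dx":0.08,"dy":0,"dz":0.03,"rx":0,"ry":0,"rz":0,"fingers":1},{"dx":0,"dy":0,"dz":0,"rx":0,"ry":0,"rz":0,"fingers":1}]'
python3 -m crank '[{"dx":0.06,"dy":0,"dz":0.02,"rx":0,"ry":0,"rz":0,"fingers":1},{"dx":0.06,"dy":0,"dz":0.02,"rx":0,"ry":0,"rz":0,"fingers":1},{"dx":0,"dy":0,"dz":0,"rx":0,"ry":0,"rz":0,"fingers":1}]'
python3 -c "
from h import *
print(trk(env.state()['eef_pos']))"
```

```text
time: 23.6
eef_pos: [0.5025, 0.0594, 0.0186]
ee_rot: [3.141, -0.32, 1.687]
contact_force: [-0.2, -3.8, 4.4]
opening: 0.003
grasp_force: 2.1
time: 23.98
eef_pos: [0.5021, 0.0625, 0.0185]
ee_rot: [3.141, -0.32, 1.687]
contact_force: [0.3, -4.9, 4.0]
opening: 0.01
grasp_force: 2.5
[-3.16684663 60.74600687 18.49785792]
```

```bash

python3 -m crank '[{"dx":0.06,"dy":0,"dz":0.02,"rx":0,"ry":0,"rz":0,"fingers":1},{"dx":0.06,"dy":0,"dz":0.02,"rx":0,"ry":0,"rz":0,"fingers":1},{"dx":0,"dy":0,"dz":0,"rx":0,"ry":0,"rz":0,"fingers":1}]'
python3 -c "
from h import *
s=env.state();print(trk(s['eef_pos']),s['contact_force'])"
```

```text
time: 24.35
eef_pos: [0.5024, 0.0634, 0.0186]
ee_rot: [3.14, -0.317, 1.685]
contact_force: [0.9, -16.6, 8.6]
opening: 0.006
grasp_force: 8.5
[-2.70890942 61.57187695 18.57435006] [  0.88523305 -16.62702911   8.61455643]
```

Force at the stop has risen to 17 N, so the house is home. I'll back off upward and head for the bar.

```bash

python3 -m crank '[{"dx":-0.3,"dy":0,"dz":-0.1,"rx":0,"ry":0,"rz":0,"fingers":1},{"dx":-0.3,"dy":0,"dz":-0.5,"rx":0,"ry":0,"rz":0,"fingers":1},{"dx":0,"dy":0,"dz":-1,"rx":0,"ry":0,"rz":0,"fingers":1},{"dx":0,"dy":0,"dz":-1,"rx":0,"ry":0,"rz":0,"fingers":1},{"dx":0,"dy":0,"dz":-1,"rx":0,"ry":0,"rz":0,"fingers":1},{"dx":0,"dy":0,"dz":-1,"rx":0,"ry":0,"rz":0,"fingers":1},{"dx":0,"dy":0,"dz":-1,"rx":0,"ry":0,"rz":0,"fingers":1},{"dx":0,"dy":0,"dz":-1,"rx":0,"ry":0,"rz":0,"fingers":1},{"dx":0,"dy":0,"dz":-1,"rx":0,"ry":-1,"rz":0,"fingers":1},{"dx":0,"dy":0,"dz":-1,"rx":0,"ry":-1,"rz":0,"fingers":1},{"dx":0,"dy":0,"dz":-1,"rx":0,"ry":-1,"rz":0,"fingers":1},{"dx":0,"dy":0,"dz":0,"rx":0,"ry":-1,"rz":0,"fingers":1}]'
python3 - <<'E'
from h import *
np.set_printoptions(suppress=True,precision=3)
st()
im=env.grab_frame('top'); h=cv2.cvtColor(im,cv2.COLOR_RGB2HSV)
m=np.zeros(im.shape[:2],np.uint8); m[185:275,210:265]=255
mw=((h[...,2]>200)&(h[...,1]<40)&(m>0)).astype(np.uint8); q=np.argwhere(mw)[:,::-1].astype(float)
P=ray('top',q,.014)[:,:2]; c=P.mean(0); u,s,v=np.linalg.svd(P-c,full_matrices=False); print('bar white',len(q),c,'axis',v[0],np.arctan2(v[0,1],v[0,0]),'ext',((P-c)@v[0]).min(),((P-c)@v[0]).max())
mr=((h[...,0]<14)&(h[...,1]>100)&(h[...,2]>100)&(m>0)); q=np.argwhere(mr)[:,::-1].astype(float); P=ray('top',q,.05)[:,:2]; print('grip',len(q),P.mean(0))
for l in('bar','house','bay','bar_seat'):
  for d in env.tip_of(l,'top')[:4]: print(l,round(d['conf'],2),np.round(w('top',d['location']),3),np.round(trk(w('top',d['location'])),1))
E
```

```text
time: 25.85
eef_pos: [0.512, -0.0182, 0.245]
ee_rot: [3.139, 0.001, 1.686]
contact_force: [0.2, 0.4, 0.0]
opening: 0.008
grasp_force: 0.0
25.85 [ 0.512 -0.018  0.245] [3.139 0.002 1.686] [0.2 0.4 0. ] 0.008 0.0
bar white 711 [0.471 0.384] axis [-0.924  0.382] 2.7493278022264898 ext -0.10186494703420289 0.10131276144461565
grip 94 [0.473 0.382]
bar 0.83 [ 0.255  0.276 -0.001] [-223.8  301.4   -1.2]
bar 0.8 [0.47  0.39  0.001] [  2.9 389.6   0.9]
bar 0.6 [0.455 0.547 0.   ] [  5.6 547.1   0. ]
house 0.7 [0.496 0.135 0.01 ] [ -0.7 133.4  10.3]
house 0.62 [ 0.809 -0.044 -0.003] [289.1 -80.2  -3. ]
house 0.37 [0.714 0.22  0.003] [225.1 192.9   2.6]
```

The house reads home at (−1, 133) ± network error. The bar is at (0.471, 0.384) with yaw 2.749 and a measured length of 203 mm. I'll go above it and align with it, opening the fingers.

```bash

python3 -m crank '[{"dx":1,"dy":0,"dz":0,"rx":0,"ry":0,"rz":0,"fingers":1},{"dx":1,"dy":0,"dz":0,"rx":0,"ry":0,"rz":0,"fingers":1},{"dx":1,"dy":0,"dz":0,"rx":0,"ry":0,"rz":0,"fingers":1},{"dx":1,"dy":0,"dz":0,"rx":0,"ry":0,"rz":0,"fingers":1},{"dx":1,"dy":0,"dz":0,"rx":0,"ry":0,"rz":0,"fingers":1},{"dx":1,"dy":0,"dz":0,"rx":0,"ry":0,"rz":0,"fingers":1},{"dx":1,"dy":0,"dz":0,"rx":0,"ry":0,"rz":0,"fingers":1},{"dx":1,"dy":0,"dz":0,"rx":0,"ry":0,"rz":0,"fingers":1},{"dx":1,"dy":0,"dz":0,"rx":0,"ry":0,"rz":0,"fingers":1},{"dx":1,"dy":0,"dz":0,"rx":0,"ry":0,"rz":0,"fingers":1},{"dx":1,"dy":0,"dz":0,"rx":0,"ry":0,"rz":0,"fingers":0},{"dx":1,"dy":0.2,"dz":0,"rx":0,"ry":0,"rz":0,"fingers":-1}]'
python3 -m crank '[{"dx":1,"dy":0,"dz":0,"rx":0,"ry":0,"rz":0,"fingers":-1},{"dx":1,"dy":0,"dz":0,"rx":0,"ry":0,"rz":0,"fingers":-1},{"dx":1,"dy":0,"dz":0,"rx":0,"ry":0,"rz":0,"fingers":-1},{"dx":1,"dy":0,"dz":0,"rx":0,"ry":0,"rz":-0.3,"fingers":-1},{"dx":0,"dy":0,"dz":0,"rx":0,"ry":0,"rz":-1,"fingers":-1},{"dx":0,"dy":0,"dz":0,"rx":0,"ry":0,"rz":-1,"fingers":-1},{"dx":0,"dy":0,"dz":0,"rx":0,"ry":0,"rz":-1,"fingers":-1},{"dx":0,"dy":0,"dz":0,"rx":0,"ry":0,"rz":-1,"fingers":-1},{"dx":0,"dy":0,"dz":0,"rx":0,"ry":0,"rz":-1,"fingers":-1},{"dx":0,"dy":0,"dz":0,"rx":0,"ry":0,"rz":-1,"fingers":-1},{"dx":0,"dy":0,"dz":0,"rx":0,"ry":0,"rz":-1,"fingers":-1},{"dx":0,"dy":0,"dz":0,"rx":0,"ry":0,"rz":-1,"fingers":-1}]'
python3 -m crank '[{"dx":0,"dy":0,"dz":0,"rx":0,"ry":0,"rz":-1,"fingers":-1},{"dx":0,"dy":0,"dz":0,"rx":0,"ry":0,"rz":-1,"fingers":-1},{"dx":0,"dy":0,"dz":0,"rx":0,"ry":0,"rz":-1,"fingers":-1},{"dx":0,"dy":0,"dz":0,"rx":0,"ry":0,"rz":-1,"fingers":-1},{"dx":0,"dy":0,"dz":0,"rx":0,"ry":0,"rz":-1,"fingers":-1},{"dx":0,"dy":0,"dz":0,"rx":0,"ry":0,"rz":0,"fingers":-1}]'
python3 - <<'E'
from h import *
np.set_printoptions(suppress=True,precision=3)
s=env.state(); print(s['qpos']); im=grab('wrist','w7'); K,d,Rm,t=cam('wrist')
print('grip top px',px('wrist',[[.471,.384,.05]]))
h=cv2.cvtColor(im,cv2.COLOR_RGB2HSV); m=((h[...,2]>190)&(h[...,1]<40)).astype(np.uint8); n,lab,stt,cen=cv2.connectedComponentsWithStats(m)
for i in range(1,n):
    if stt[i,4]>300:
        q=np.argwhere(lab==i)[:,::-1].astype(float); P=ray('wrist',q,.014)[:,:2]; c=P.mean(0); v=np.linalg.svd(P-c,full_matrices=False)[2]; print(stt[i],c,np.arctan2(v[0,1],v[0,0]),np.ptp((P-c)@v[0]),np.ptp((P-c)@v[1]))
m=((h[...,0]<14)&(h[...,1]>100)&(h[...,2]>90)).astype(np.uint8); n,lab,stt,cen=cv2.connectedComponentsWithStats(m)
for i in range(1,n):
    if stt[i,4]>300: print('red',stt[i],ray('wrist',[cen[i]],.05))
for d in env.tip_of('bar','wrist')[:3]: print(np.round(w('wrist',d['location']),3))
E
```

```text
time: 27.6
eef_pos: [0.4811, 0.283, 0.243]
ee_rot: [-3.141, -0.0, 1.688]
contact_force: [-0.5, -0.4, 0.2]
opening: 0.18
grasp_force: 0.0
time: 29.1
eef_pos: [0.4696, 0.3814, 0.243]
ee_rot: [-3.142, -0.0, 2.355]
contact_force: [-0.3, -1.0, 0.8]
opening: 0.997
grasp_force: 0.0
time: 29.85
eef_pos: [0.4697, 0.3812, 0.243]
ee_rot: [3.142, -0.0, 2.752]
contact_force: [0.2, 0.3, -0.0]
opening: 1.001
grasp_force: 0.0
[-1.248  0.312  0.58   1.752 -0.187  1.133  0.571]
grip top px [[316.751 176.912]]
[436  48  51  54 800] [0.431 0.579] 2.0580607213524016 0.06702821097508524 0.02402023168358046
[ 305   85   25   65 1522] [0.412 0.409] -0.3964886661467423 0.07116415690787209 0.02746106565468376
[399 114  39  47 754] [0.48  0.507] -0.9623845630561481 0.05113496946605982 0.020911705764771638
[ 304  190   25   61 1176] [0.534 0.357] -0.34857423037966767 0.0786065223965424 0.03104102577476142
red [428  88  38  38 721] [[0.453 0.536 0.05 ]]
red [ 307  149   21   54 1068] [[0.469 0.385 0.05 ]]
red [  62  237   87   77 2383] [[0.487 0.125 0.05 ]]
[0.257 0.27  0.003]
[ 0.457  0.542 -0.001]
[ 0.472  0.381 -0.001]
```

```bash

python3 -m crank '[{"dx":-0.04,"dy":0.14,"dz":1,"rx":0,"ry":0,"rz":0,"fingers":-1},{"dx":0,"dy":0,"dz":1,"rx":0,"ry":0,"rz":0,"fingers":-1},{"dx":0,"dy":0,"dz":1,"rx":0,"ry":0,"rz":0,"fingers":-1},{"dx":0,"dy":0,"dz":1,"rx":0,"ry":0,"rz":0,"fingers":-1},{"dx":0,"dy":0,"dz":1,"rx":0,"ry":0,"rz":0,"fingers":-1},{"dx":0,"dy":0,"dz":1,"rx":0,"ry":0,"rz":0,"fingers":-1},{"dx":0,"dy":0,"dz":1,"rx":0,"ry":0,"rz":0,"fingers":-1},{"dx":0,"dy":0,"dz":1,"rx":0,"ry":0,"rz":0,"fingers":-1},{"dx":0,"dy":0,"dz":0.9,"rx":0,"ry":0,"rz":0,"fingers":-1},{"dx":0,"dy":0,"dz":0,"rx":0,"ry":0,"rz":0,"fingers":-1}]' 30
python3 -m crank '[{"dx":0,"dy":0,"dz":0,"rx":0,"ry":0,"rz":0,"fingers":1},{"dx":0,"dy":0,"dz":0,"rx":0,"ry":0,"rz":0,"fingers":1},{"dx":0,"dy":0,"dz":0,"rx":0,"ry":0,"rz":0,"fingers":1},{"dx":0,"dy":0,"dz":0,"rx":0,"ry":0,"rz":0,"fingers":1},{"dx":0,"dy":0,"dz":0,"rx":0,"ry":0,"rz":0,"fingers":1}]' 30
```

```text
time: 31.2
eef_pos: [0.4712, 0.3829, 0.0192]
ee_rot: [-3.139, -0.001, 2.751]
contact_force: [1.3, -0.1, 0.4]
opening: 0.997
grasp_force: 0.0
time: 31.82
eef_pos: [0.472, 0.3835, 0.0206]
ee_rot: [3.141, 0.0, 2.751]
contact_force: [0.0, 0.2, -0.1]
opening: 0.506
grasp_force: 0.0
```

```bash

python3 -m crank '[{"dx":0,"dy":0,"dz":0,"rx":0,"ry":0,"rz":0,"fingers":1},{"dx":0,"dy":0,"dz":0,"rx":0,"ry":0,"rz":0,"fingers":1},{"dx":0,"dy":0,"dz":0,"rx":0,"ry":0,"rz":0,"fingers":1},{"dx":0,"dy":0,"dz":0,"rx":0,"ry":0,"rz":0,"fingers":1},{"dx":0,"dy":0,"dz":0,"rx":0,"ry":0,"rz":0,"fingers":1}]' 30
python3 -m crank '[{"dx":0,"dy":0,"dz":-0.5,"rx":0,"ry":0,"rz":0,"fingers":1},{"dx":0,"dy":0,"dz":-1,"rx":0,"ry":0,"rz":0,"fingers":1},{"dx":0,"dy":0,"dz":-1,"rx":0,"ry":0,"rz":0,"fingers":1},{"dx":0,"dy":0,"dz":-1,"rx":0,"ry":0,"rz":-0.5,"fingers":1},{"dx":0,"dy":0,"dz":-1,"rx":0,"ry":0,"rz":-1,"fingers":1},{"dx":0,"dy":0,"dz":-1,"rx":0,"ry":0,"rz":-1,"fingers":1},{"dx":0,"dy":0,"dz":-1,"rx":0,"ry":0,"rz":-1,"fingers":1},{"dx":0,"dy":0,"dz":-1,"rx":0,"ry":0,"rz":-1,"fingers":1},{"dx":0,"dy":0,"dz":-0.7,"rx":0,"ry":0,"rz":-1,"fingers":1},{"dx":0,"dy":0,"dz":0,"rx":0,"ry":0,"rz":-0.75,"fingers":1},{"dx":0,"dy":0,"dz":0,"rx":0,"ry":0,"rz":0,"fingers":1}]' 30
python3 - <<'E'
from h import *
np.set_printoptions(suppress=True,precision=3)
st(); s=env.state(); print(s['qpos'],trk(s['eef_pos']), tgt((0,133,215)))
im=grab('wrist','w8')
h=cv2.cvtColor(im,cv2.COLOR_RGB2HSV); m=((h[...,2]>190)&(h[...,1]<40)).astype(np.uint8); n,lab,stt,cen=cv2.connectedComponentsWithStats(m)
z=s['eef_pos'][2]-.0206+.014
for i in range(1,n):
    if stt[i,4]>300:
        q=np.argwhere(lab==i)[:,::-1].astype(float); P=ray('wrist',q,z)[:,:2]; c=P.mean(0); v=np.linalg.svd(P-c,full_matrices=False)[2]; print(stt[i],c,np.arctan2(v[0,1],v[0,0]),np.ptp((P-c)@v[0]),np.ptp((P-c)@v[1]))
env.grab_frame('scene')
for n in ('top','scene'):
  env.grab_frame(n)
  for l in('bar_seat','bay','house','small_house','mug'):
    for d in env.tip_of(l,n)[:3]: print(n,l,round(d['conf'],2),np.round(trk(w(n,d['location'])),1))
E
```

```text
time: 32.45
eef_pos: [0.472, 0.3835, 0.0205]
ee_rot: [3.141, 0.0, 2.752]
contact_force: [0.1, 1.6, -0.5]
opening: 0.251
grasp_force: 30.0
time: 33.83
eef_pos: [0.4719, 0.3831, 0.2261]
ee_rot: [3.141, 0.0, -3.032]
contact_force: [-0.5, 0.0, -2.2]
opening: 0.25
grasp_force: 30.0
33.83 [0.472 0.383 0.226] [ 3.141  0.    -3.032] [-0.5  0.  -2.2] 0.25 30.0
[-1.154  0.318  0.461  1.76  -0.157  1.099  1.039] [  3.617 382.663 226.124] [ 0.087 -9.987  0.443]
[ 286   52   57  151 7503] [0.406 0.376] 0.1117411174214532 0.07702884824788994 0.028553270040148467
[463 140  51  32 704] [0.414 0.472] 2.07520406799117 0.025641643324134895 0.011153430045211327
[398 174  45  35 745] [0.438 0.438] -0.9617818829321941 0.02461120545333742 0.009961127769361316
[  0 227  70   7 352] [0.483 0.226] 1.6746385545460367 0.03883167735193016 0.003516921977992674
[ 290  352   47   34 1595] [0.557 0.392] 1.6792064243591438 0.029276053969375028 0.024502061278953255
top house 0.68 [ 160.3 -253.4    1.9]
top house 0.67 [288.  -78.2   2.4]
top house 0.67 [-227.7 -166.3   -0.7]
top small_house 0.7 [ 161.9 -253.2    2.4]
top mug 0.91 [221.  196.3   2.1]
scene bar_seat 0.79 [  1.5 131.6 121.3]
scene house 0.84 [289.5 -79.9   0.5]
scene house 0.73 [-228.9 -166.8    3.9]
scene house 0.61 [ -0.2 133.5  11.6]
scene small_house 0.89 [ 161.7 -255.9    2.1]
scene mug 0.84 [219.5 186.5  -1.8]
```

View pics/w8.png

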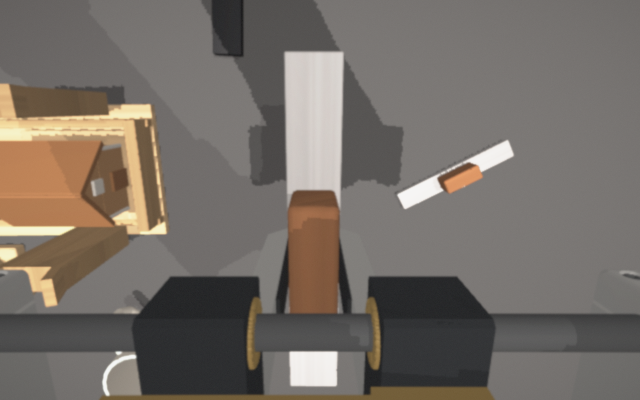

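The bar is held centrally by its grip, square to the fingers; the far end is at (314,52) and the track's posts are at left, (60,100) and (70,255). I'll carry it over the posts.

```bash

python3 -m crank '[{"dx":0,"dy":-0.5,"dz":0,"rx":0,"ry":0,"rz":-0.06,"fingers":1},{"dx":0,"dy":-1,"dz":0,"rx":0,"ry":0,"rz":0,"fingers":1},{"dx":0,"dy":-1,"dz":0,"rx":0,"ry":0,"rz":0,"fingers":1},{"dx":0,"dy":-1,"dz":0,"rx":0,"ry":0,"rz":0,"fingers":1},{"dx":0,"dy":-1,"dz":0,"rx":0,"ry":0,"rz":0,"fingers":1},{"dx":0,"dy":-1,"dz":0,"rx":0,"ry":0,"rz":0,"fingers":1},{"dx":0,"dy":-1,"dz":0,"rx":0,"ry":0,"rz":0,"fingers":1},{"dx":0,"dy":-1,"dz":0,"rx":0,"ry":0,"rz":0,"fingers":1},{"dx":0.1,"dy":-1,"dz":0,"rx":0,"ry":0,"rz":0,"fingers":1},{"dx":0,"dy":-1,"dz":0,"rx":0,"ry":0,"rz":0,"fingers":1},{"dx":0,"dy":-0.6,"dz":0,"rx":0,"ry":0,"rz":0,"fingers":1},{"dx":0,"dy":0,"dz":0,"rx":0,"ry":0,"rz":0,"fingers":1}]' 30
python3 - <<'E'
from h import *
np.set_printoptions(suppress=True,precision=3)
st(); s=env.state(); print(s['qpos'],trk(s['eef_pos']), tgt((0.5,129.5,165)))
n='wrist';im=grab(n,'w9')
for l in('bar_seat','bay','house','track','bar'):
    for d in env.tip_of(l,n)[:3]: print(n,l,round(d['conf'],2),np.round(trk(w(n,d['location'])),1))
# posts: predicted notch-cheek geometry near-robot post
print(px(n,T(np.array([[-.076,.130-.03,.146],[-.076,.130+.03,.146],[-.088,.109,.122],[-.088,.151,.122],[-.088,.100,.146],[-.088,.160,.146]]),TR)))
st()
E
```

```text
time: 36.02
eef_pos: [0.4984, 0.1313, 0.2256]
ee_rot: [3.141, 0.0, -3.029]
contact_force: [0.5, 0.6, -2.2]
opening: 0.255
grasp_force: 30.0
36.02 [0.498 0.131 0.226] [ 3.141  0.    -3.029] [ 0.5  0.6 -2.2] 0.255 30.0
[-0.904  0.153  0.586  1.963 -0.097  1.053  1.409] [  1.101 129.549 225.597] [ 0.024 -0.002  2.424]
wrist house 0.25 [128.  -14.9   3.5]
wrist track 0.71 [ 2.2  2.1 -0.5]
wrist bar 0.88 [ -0.1 127.  204.3]
wrist bar 0.55 [131.6 -16.2   2.9]
[[270.438 101.486]
 [354.321 101.635]
 [285.358  85.986]
 [339.669  86.08 ]
 [269.937  83.845]
 [354.859  83.991]]
36.33 [0.498 0.133 0.225] [-3.142 -0.    -3.026] [ 0.1 -0.2 -1.6] 0.256 30.0
```

```bash
python3 - <<'E'
from h import *
im=cv2.imread('pics/w9.png')[:,:,:].astype(int)
for r in (70,85,100,115,130): 
    row=im[r]; g=np.abs(np.diff(row.sum(1))); print(r,[(int(c),int(g[c])) for c in np.argsort(-g)[:14] if g[c]>60])
E
```

```text
70 [(343, 116), (284, 111), (342, 101), (283, 92), (285, 64)]
85 [(342, 127), (284, 111), (341, 87), (283, 81), (343, 79), (285, 71)]
100 [(342, 123), (284, 97), (341, 89), (285, 85)]
115 [(260, 113), (380, 108), (285, 101), (341, 91), (342, 91), (284, 75)]
130 [(247, 86), (273, 84), (383, 81), (270, 75), (372, 74), (367, 63), (269, 62), (285, 61)]
```

```bash
python3 - <<'E'
from h import *
im=cv2.imread('pics/w9.png')
h=cv2.cvtColor(im,cv2.COLOR_BGR2HSV)
for r in range(76,140,6): print(r,' '.join('%d/%d'%(h[r,c,1],h[r,c,2]) for c in list(range(244,288,4))),'|',' '.join('%d/%d'%(h[r,c,1],h[r,c,2]) for c in range(340,392,4)))
E
```

```text
76 12/105 12/105 12/105 12/106 12/105 12/105 12/105 12/105 10/77 11/72 14/112 | 13/189 12/83 10/73 14/74 14/73 10/73 10/73 10/73 10/73 11/97 12/105 12/106 12/105
82 12/105 12/106 12/106 14/107 12/104 12/106 12/105 12/106 13/81 10/73 14/109 | 13/189 15/83 10/73 14/73 10/74 10/74 14/74 14/72 11/72 14/88 12/106 12/105 17/107
88 12/105 14/106 12/105 12/105 99/147 105/153 105/148 96/106 93/101 87/94 31/114 | 15/188 89/106 97/110 102/112 105/150 107/155 104/152 11/72 10/74 13/78 14/107 14/106 12/106
94 12/106 12/105 14/106 14/107 97/150 107/158 107/155 106/106 102/105 103/106 53/116 | 15/187 96/114 103/116 106/115 106/154 109/159 102/152 10/73 10/74 14/74 10/106 14/107 12/107
100 14/107 14/106 12/105 12/106 86/136 107/146 108/144 102/105 103/97 104/98 57/108 | 14/186 97/105 103/106 101/106 105/143 108/147 99/134 10/74 14/73 13/76 10/104 10/104 14/106
106 62/169 63/169 73/185 71/191 88/165 106/154 106/151 102/112 100/102 103/102 63/110 | 14/185 98/109 102/110 103/109 106/151 108/154 103/154 85/150 90/162 90/162 83/156 14/107 14/107
112 70/241 71/241 71/241 86/237 102/211 107/152 105/153 102
[... 153 characters left out ...]
/234 97/221 108/154 109/155 103/106 103/104 104/103 76/107 | 14/181 102/113 104/113 104/113 105/153 107/155 101/174 98/203 99/204 98/202 92/178 12/104 12/107
124 101/234 102/234 102/233 108/217 110/218 108/217 107/217 108/217 109/194 108/137 91/137 | 16/179 105/167 108/167 107/165 111/166 108/166 108/158 105/131 105/119 109/162 108/165 77/129 13/99
130 63/241 93/211 97/191 96/167 95/156 96/152 95/156 94/224 97/177 95/158 86/151 | 14/178 98/183 97/182 96/178 96/183 98/180 95/156 99/108 104/123 109/162 107/164 74/104 7/73
136 66/241 98/196 98/196 98/185 96/188 95/164 97/160 97/173 94/158 97/157 90/153 | 16/178 97/182 97/181 97/181 96/180 95/185 95/187 96/144 104/127 109/162 109/162 60/93 14/74
```

The notch cheeks measured at columns 271 and 354 match the prediction (270, 355), and the bar is centred between them. I'll lower it.

```bash

python3 -m crank '[{"dx":0,"dy":0,"dz":0.8,"rx":0,"ry":0,"rz":0,"fingers":1},{"dx":0,"dy":0,"dz":0.8,"rx":0,"ry":0,"rz":0,"fingers":1},{"dx":0,"dy":0,"dz":0.7,"rx":0,"ry":0,"rz":0,"fingers":1},{"dx":0,"dy":0,"dz":0.4,"rx":0,"ry":0,"rz":0,"fingers":1},{"dx":0,"dy":0,"dz":0.3,"rx":0,"ry":0,"rz":0,"fingers":1},{"dx":0,"dy":0,"dz":0,"rx":0,"ry":0,"rz":0,"fingers":1}]' 30
python3 -m crank '[{"dx":0,"dy":0,"dz":0.15,"rx":0,"ry":0,"rz":0,"fingers":1},{"dx":0,"dy":0,"dz":0.12,"rx":0,"ry":0,"rz":0,"fingers":1},{"dx":0,"dy":0,"dz":0,"rx":0,"ry":0,"rz":0,"fingers":1}]' 30
```

```text
time: 37.08
eef_pos: [0.4982, 0.1324, 0.1503]
ee_rot: [-3.141, -0.0, -3.027]
contact_force: [-0.2, 0.9, -1.6]
opening: 0.256
grasp_force: 30.0
time: 37.45
eef_pos: [0.4982, 0.1323, 0.1437]
ee_rot: [-3.142, -0.0, -3.027]
contact_force: [0.2, -0.8, -2.5]
opening: 0.254
grasp_force: 30.0
```

```bash

python3 -m crank '[{"dx":0,"dy":0,"dz":0.06,"rx":0,"ry":0,"rz":0,"fingers":1},{"dx":0,"dy":0,"dz":0.02,"rx":0,"ry":0,"rz":0,"fingers":1},{"dx":0,"dy":0,"dz":0,"rx":0,"ry":0,"rz":0,"fingers":1}]' 30
python3 -c "
from h import *
print(trk(env.state()['eef_pos']))"
```

```text
time: 37.83
eef_pos: [0.4985, 0.1324, 0.1424]
ee_rot: [3.141, 0.0, -3.027]
contact_force: [-5.4, -1.0, 12.1]
opening: 0.255
grasp_force: 30.0
[  1.26868859 130.64139077 142.42107012]
```

The bar is seated at the expected height, with its underside at 0.122. I'll release and lift away.

```bash

python3 -m crank '[{"dx":0,"dy":0,"dz":-0.02,"rx":0,"ry":0,"rz":0,"fingers":-1},{"dx":0,"dy":0,"dz":0,"rx":0,"ry":0,"rz":0,"fingers":-1},{"dx":0,"dy":0,"dz":0,"rx":0,"ry":0,"rz":0,"fingers":-1},{"dx":0,"dy":0,"dz":0,"rx":0,"ry":0,"rz":0,"fingers":-1},{"dx":0,"dy":0,"dz":0,"rx":0,"ry":0,"rz":0,"fingers":-1}]' 30
python3 -m crank '[{"dx":0,"dy":0,"dz":-0.5,"rx":0,"ry":0,"rz":0,"fingers":-1},{"dx":0,"dy":0,"dz":-1,"rx":0,"ry":0,"rz":0,"fingers":-1},{"dx":0,"dy":0,"dz":-1,"rx":0,"ry":0,"rz":0,"fingers":-1},{"dx":0,"dy":0,"dz":-1,"rx":0,"ry":0,"rz":0,"fingers":-1},{"dx":0,"dy":0,"dz":-1,"rx":0,"ry":0,"rz":0,"fingers":-1},{"dx":0,"dy":0.6,"dz":-1,"rx":0,"ry":0,"rz":0,"fingers":-1},{"dx":0,"dy":0.8,"dz":-0.5,"rx":0,"ry":0,"rz":0,"fingers":-1},{"dx":0,"dy":0.8,"dz":0,"rx":0,"ry":0,"rz":0,"fingers":-1},{"dx":0,"dy":0.8,"dz":0,"rx":0,"ry":0,"rz":0,"fingers":-1},{"dx":0,"dy":0,"dz":0,"rx":0,"ry":0,"rz":0,"fingers":-1}]' 30
python3 - <<'E'
from h import *
np.set_printoptions(suppress=True,precision=3)
st()
for n in ('top','scene','wrist'):
  im=grab(n,'end_'+n)
  for l in('bar','house','mug','small_house','cap_top'):
    for d in env.tip_of(l,n)[:3]: print(n,l,round(d['conf'],2),np.round(trk(w(n,d['location'])),1))
  if n=='wrist':
    h=cv2.cvtColor(im,cv2.COLOR_RGB2HSV); m=((h[...,2]>150)&(h[...,1]<30)).astype(np.uint8); k,lab,stt,cen=cv2.connectedComponentsWithStats(m)
    for i in range(1,k):
      if stt[i,4]>300:
        q=np.argwhere(lab==i)[:,::-1].astype(float); P=ray(n,q,.136); P=np.array([trk(p) for p in P])[:,:2]; c=P.mean(0); v=np.linalg.svd(P-c,full_matrices=False)[2]; print(stt[i],c,np.arctan2(v[0,1],v[0,0]),np.ptp((P-c)@v[0]),np.ptp((P-c)@v[1]),P.min(0),P.max(0))
E
```

```text
time: 38.45
eef_pos: [0.4983, 0.1324, 0.1422]
ee_rot: [-3.142, -0.0, -3.027]
contact_force: [-0.3, 0.4, 1.0]
opening: 0.751
grasp_force: 0.0
time: 39.7
eef_pos: [0.4891, 0.2083, 0.2915]
ee_rot: [-3.141, -0.001, -3.024]
contact_force: [-1.1, -0.8, 0.0]
opening: 1.0
grasp_force: 0.0
39.7 [0.489 0.208 0.291] [-3.141 -0.001 -3.025] [-1.1 -0.8  0. ] 1.0 0.0
top bar 0.73 [  8.7 548.1  -2.3]
top house 0.97 [  3.  136.3  11. ]
top house 0.78 [-226.5 -162.9   -0.8]
top house 0.64 [289.  -76.9  -3. ]
top mug 0.59 [222.7 194.9   4.6]
top small_house 0.89 [ 160.7 -251.6    2.4]
top cap_top 0.69 [128.1 -14.7 150.7]
scene bar 0.97 [-228.8  301.3   -0.2]
scene bar 0.86 [  3.9 546.6  -0.1]
scene bar 0.68 [  0.7 130.4 121. ]
scene house 0.9 [290.7 -80.3  -1.2]
scene house 0.69 [-234.4 -164.     3.3]
scene house 0.6 [  2.7 131.2  13.8]
scene mug 0.67 [217.8 190.9  -0. ]
scene small_house 0.67 [ 163.5 -254.     1.6]
scene cap_top 0.63 [124.8 -15.8 149.9]
scene cap_top 0.53 [119.3 -14.5   0.1]
wrist bar 0.82 [ -0.5 131.7 121.4]
wrist bar 0.66 [  5.6 541.8  -2.9]
wrist house 0.68 [  4.1 127.5   8.5]
wris
[... 222 characters left out ...]
[-98.868 115.052] [ -1.115 145.58 ]
[572 138  49  25 500] [-31.602 481.328] 1.872937740155924 44.45719330578432 18.470853780040898 [-43.876 454.053] [-21.02  497.935]
[517 166  42  32 590] [ -0.74  423.799] -1.0683560011876065 42.23271399449375 16.06485723649336 [-17.132 404.997] [ 13.865 442.534]
[ 225  202   32   75 1600] [ 68.37  131.598] -0.11416946871639709 83.58177725164934 35.448967742069605 [ 19.253 115.079] [100.197 145.318]
[105 263  46  38 603] [102.819  12.916] 0.6628340588177912 45.02828625638493 34.358370868499925 [ 85.335 -14.25 ] [128.47   31.256]
[273 351  62  23 318] [209.769 193.437] 1.5678013485872868 68.50807595989329 29.37078956381314 [192.164 159.791] [221.417 228.308]
```

Every check agrees. The bar lies flat at 0.121 m, spanning x −99 to +100 and centred at y 130. The house is home, the cap is back up, and the mug and small house haven't moved.

```bash
python3 -c "
from bench import env
print(env.job_done())"
```

```text
the job is handed in; nothing more can be done
None
```

I handed the job in at about 40 s: the cap was pressed fully with the house in front of the can and has sprung back, the house is home against the end stop, and the bar lies flat in both notches, grip up, with the mug and small house unmoved; no verdict came back.

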